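# Pry up a stiff nest plate and shim it

### The job

With the pry bar held over the fulcrum block, lever up the free end of the stiff hinged nest plate without forcing it, and lay the bar back down flat on the bench. Slip the brown strip lengthwise into the shim pocket under the raised plate until it meets the pocket's end, let go of it, and press the plate gently down until it sits on the strip. Do not disturb the castle nut, the rubber boot and the rubber sleeve.

Things in the scene. Friction and masses are not known exactly. Their poses are not given: they have to be found in the camera images.
- fixture: Fixed grey base plate on the bench, turned about the vertical only; origin on the bench. Its top, the bed, is 8 mm above the bench; in its frame (mm) it covers x -65 to 65, y -88 to 85, plus tongues: for the fulcrum x -35 to 35, y -140 to -80; before the pocket x -130 to -60, y -85 to -5. It carries the hinged aluminium nest plate, x -55 to 55, y 78 to -78, and two hinge cheeks 30 mm high at y = 66
- nest_plate (a joint): Angle of the nest plate, 0 at rest, grows as its free end (fixture's -y) rises; stop at 0.12. Hinge pin along x at y = 70 mm, 18 mm over the bed. Stiff: it stays where it is left. Raising takes 13 to 17 N at the pry edge, pressing down 2 to 6 N at the press spot. Clear height over the bed at the pocket, mm: 3.5 + 108 x angle; on the 8 mm strip it reads about 0.042; 0.07 to 0.08 gives room to slip it in
- pry_edge (a point): Lowest line of the plate's rounded pry edge (radius 2 mm, along the fixture's x, 106 mm wide), its middle; moves with the plate. At rest 20 mm over the bed. Behind it the underside of the nose stays 22 mm over the bed for 22 mm towards the hinge
- press_spot (a point): Top of the nest plate near its free end, middle of the width, at rest 32 mm over the bed: flat and clear, the place to press down; moves with the plate
- fulcrum: Fixed steel fulcrum block standing on the bed, 50 x 26 mm; origin at the middle of its foot; turned as the fixture
- ridge (a point): Top of the fulcrum's rounded ridge (radius 6 mm, along the fixture's x, 52 mm long), middle of its length, 26 mm over the bed and 36 to 50 mm outside (-y) of the pry edge
- pocket_mouth (a point): Middle of the open side of the shim pocket, on the bed, under the plate edge that faces the fixture's -x; pocket axis along the fixture's +x. The pocket is a U of 3 mm high ribs: 18 mm wide, 28 mm deep, slightly flared at the mouth. The plate's underside here is 3.5 mm over the bed at rest
- pocket_end (a point): Middle of the pocket's closed end, on the bed, 28 mm along the fixture's +x from the mouth; the strip's leading end stops here
- pry_bar: Loose pry bar, 260 mm long, 160 g, origin at the middle of its flat underside; its own +y points to the steel tip, -y to the blue handle. Handle: 14 mm wide, 12 mm high, y -130 to -20. Steel shaft: 12 mm wide, 8 mm thick, y -20 to 110. Tip: y 108 to 130, upper 4 mm of the thickness only (z 4 to 8). Own z points up as it lies on the bench
- bar_mid (a point): Centre of the pry bar, 6 mm over its underside
- strip: Loose brown hard plastic strip that serves as the shim, 14 mm wide (own x), 64 mm long (own y), 8 mm thick (own z), 12 g; origin under its middle; either end may lead
- strip_mid (a point): Centre of the brown strip, 4 mm over its underside
- nut_mid (a point): Bystander: centre of a bright castle nut, 25 x 22 x 18 mm, loose on the bench
- boot_mid (a point): Bystander: centre of a black ribbed rubber boot, 45 mm across, 22 mm high, loose on the bench
- sleeve_mid (a point): Bystander: centre of a black rubber sleeve lying flat, 18 mm thick, 75 mm long, loose on the bench

How it is judged:
By the outcome, as a careful person would: the job done as asked, in the order asked, and still so for the second after the job is handed in, with the robot touching nothing.
It also fails if it takes over 72 s, if anything falls off the work surface, if the arm or the gripper's body presses on something with over 40 N, if the wrist force passes 120 N, or if a joint passes its speed limit or range.

### The arm

A 7-joint arm with a two-finger parallel gripper is mounted at the origin on a cart in front of the work surface, level with it; the furniture and walls round the work are solid. World frame = base frame: x ahead of the robot, y to its left, z up, the work surface at z = 0. Lengths are in m, angles in rad, forces in N, time in s.
With the tool pointing down it reaches from about 0.4 to 0.875 m from the base axis. Payload 4.4 kg.
Tool frame: the origin (TCP) lies midway between the tips of the shut fingers; the grasp point (between the pads) lies 19 mm behind it; z points along the fingers, y is the direction in which the jaws open and shut (so a half turn about z gives the same grasp; the last joint's range is limited). The gripper opens to 85 mm and grips with 20 to 120 N. Pads are 22 mm wide; open, the fingers measure 114 mm over their backs; the gripper's body (76 mm by 85 mm) begins 54 mm behind the grasp point. The pads swing forward as they close: fully open they stand 13 mm farther back than shut.
Start: joints at [-1.387, 0.628, 0.038, 1.517, -0.027, 0.996, -0.02], TCP at [0.161, 0.63, 0.231] pointing down, gripper open.
Joint ranges: [-3.06, 3.06], [-0.37, 2.12], [-1.25, 1.32], [0.18, 2.47], [-1.1, 4.24], [0.23, 1.98], [-2.94, 2.94]. Speed limits (rad/s): [2.57, 2.57, 3.14, 3.14, 3.14, 3.14, 3.14].

### API

Orientations are given as a unit quaternion [x, y, z, w].
In Python, from plant import robot gives the robot as it stands.
- The arm moves only by the tool send_rows, never from a script. Its argument "targets" is a list of rows, each a list of 3 entries, a list of its own where there are three numbers: the shift along the world's x, y, z in m, then the turn, a rotation vector about the world's x, y, z in rad, then the opening, from -1 (shut) to 1 (fully open), so that 0 is half open. In form: [[[x, y, z], [wx, wy, wz], jaw], ...]. A call has 1 to 20 rows; each row shifts and turns the commanded pose from where the row before left it; what a row does not reach is not made up. A row lasts 1/8 s, in which the tool goes at most 62.5 mm and 10.7 degrees, less where a joint would pass 70% of its speed; a pose out of reach is approached as far as the arm can. A call is refused whole if a number of a shift passes 0.0625 or a number of a turn 0.188, either way. A call with a gripper value outside its range is refused whole. The fingers move at their own pace and stop on an object; "grip_force" is the grip in N (left out, the last holds). Time passes only in rows, so rows that do not move let the fingers close. It gives the time, the measured TCP pose, the force and the opening at its end, in the units of the state.
- robot.state(): the state, without advancing time (a new reading comes with each control period).
- robot.capture(name): name is "side" or "top" or "wrist"; returns a dict with "img" (400x640x3 uint8, red, green, blue), "intrinsics" (3x3 intrinsics, pixels), "xyz" and "rotation" of the camera in the world. Camera axes: x right, y down, z forward; pixel columns grow to the right and rows downward; lengths in m; the calibration is good to about 2 mm. A picture is of the moment at which its call begins. There is no depth.
- robot.finish_job(): hands the job in, once; it reports no verdict.
The state is a dict: "clock": time; "joint_pos": joint angles; "joint_velocities": joint speeds; "tau": joint torques, N m; "ee_pos": TCP position; "orientation": TCP orientation; "ft_force": force on the tool from outside, world axes, zero at the start; "torque": the same for the moment, N m; "width": opening from 0.0 (shut) to 1.0 (fully open).
Only numpy, scipy, OpenCV 4.12 (cv2) and the standard library are available. Lean on these libraries where they do the work, as an engineer would, in place of code of your own. Each camera call takes 0.05 s, during which the arm holds its last target.

## Working session

There is one attempt and no reset: what is moved stays moved. The work goes in short steps, Python scripts to look and compute and a tool call to move; the robot and the scene stay as the last step left them, time stands still between calls to the robot, and variables do not carry over. Pictures are saved under pics/ and viewed, and the job is handed in when it is done.

Besides the shell and the picture viewer there is one more tool, called after "Request:" in YAML: its name, and indented under it one key for each argument. send_rows: Moves the arm, as the interface text tells. Its arguments: {"type":"object","properties":{"targets":{"type":"array","items":{"type":"array"}},"grip_force":{"type":"number"}},"required":["targets"]}

```bash
ls; mkdir -p pics; python3 - <<'E'
from plant import robot
import cv2,json,numpy as np
print(robot.state())
for n in ["side","top","wrist"]:
    c=robot.capture(n); cv2.imwrite(f"pics/{n}0.png",c["img"][:,:,::-1])
    print(n,np.array(c["intrinsics"]).tolist(),np.round(c["xyz"],4).tolist(),np.round(c["rotation"],4).tolist())
    np.savez(f"pics/{n}0.npz",**{k:np.array(v) for k,v in c.items()})
E
```

```text
pics
{'clock': 0.0, 'joint_pos': array([-1.38676909,  0.62935156,  0.03844382,  1.51844904, -0.02699432,
        0.9962899 , -0.02003008]), 'joint_velocities': array([ 0.00186314,  0.00208117, -0.00276292,  0.00050491,  0.00019394,
       -0.00037858,  0.00143801]), 'tau': array([-2.06585919e-04, -5.63414276e+01,  1.22658782e+00, -1.93430507e+01,
        1.11626589e-02,  1.09183238e-02, -6.59420081e-06]), 'ee_pos': array([0.1605153, 0.6291794, 0.2303597]), 'orientation': array([ 1.24604012e-01,  9.92206057e-01, -9.84121964e-04, -1.06421108e-04]), 'ft_force': array([-0.07578653, -0.29113625,  0.33770117]), 'torque': array([ 0.01507655, -0.04106633, -0.01807883]), 'width': 1.0029097136743126}
side [[458.92076145254714, 0.0, 315.36070416320047], [0.0, 458.92076145254714, 193.5100193062025], [0.0, 0.0, 1.0]] [0.1707, -0.3517, 0.4344] [0.8207, -0.2207, 0.1331, -0.5099]
top [[462.1433956012788, 0.0, 322.8291674345138], [0.0, 462.1433956012788, 194.37237847031986], [0.0, 0.0, 1.0]] [0.4589, 0.3122, 0.905] [-0.7014, 0.7116, -0.0216, 0.0342]
wrist [[328.3596340818942, 0.0, 322.56690517275945], [0.0, 328.3596340818942, 202.26321331502027], [0.0, 0.0, 1.0]] [0.0922, 0.6466, 0.374] [0.7818, 0.6075, 0.0855, 0.1116]
```

View images.

View pics/top0.png

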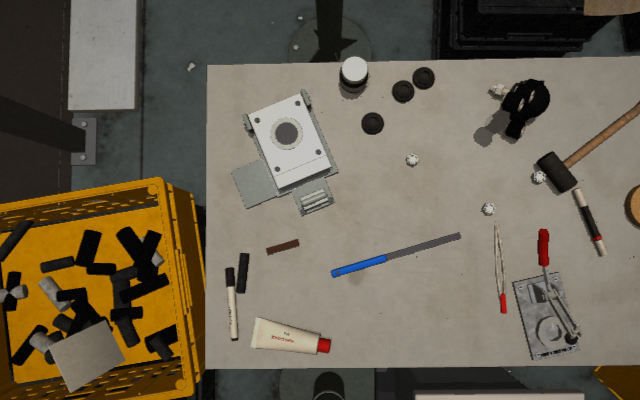

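View pics/side0.png

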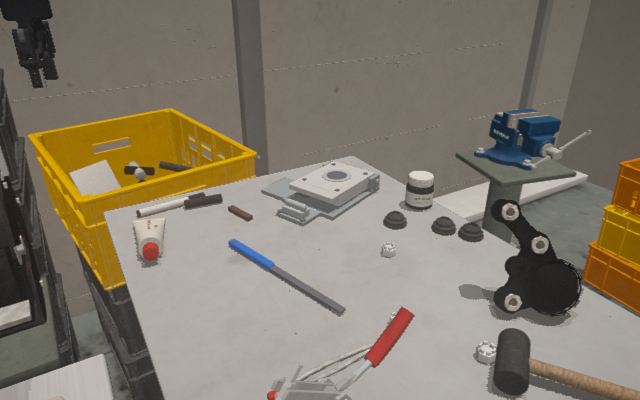

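View pics/wrist0.png

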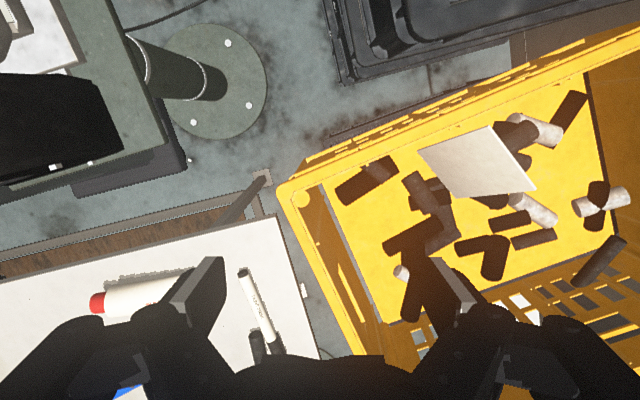

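```bash
cat > h.py <<'E'
import numpy as np,cv2
from scipy.spatial.transform import Rotation as R
def load(n): return dict(np.load(f"pics/{n}.npz"))
def snap(n,name):
    from plant import robot
    c=robot.capture(n); c={k:np.array(v) for k,v in c.items()}
    cv2.imwrite(f"pics/{name}.png",c["img"][:,:,::-1]); np.savez(f"pics/{name}.npz",**c); return c
def rot(c):
    r=c["rotation"]; return r if r.shape==(3,3) else R.from_quat(r).as_matrix()
def ray(c,u,v):
    K=c["intrinsics"]; d=rot(c)@np.linalg.inv(K)@np.array([u,v,1.]); return c["xyz"],d
def p2w(c,u,v,z):
    o,d=ray(c,u,v); return o+d*(z-o[2])/d[2]
def w2p(c,p):
    q=c["intrinsics"]@(rot(c).T@(np.array(p)-c["xyz"])); return q[:2]/q[2]
def crop(c,name,x0,y0,w,h,s):
    im=c["img"][y0:y0+h,x0:x0+w,::-1]; im=cv2.resize(np.ascontiguousarray(im),None,fx=s,fy=s,interpolation=cv2.INTER_CUBIC)
    for k in range(0,w,10): cv2.line(im,(k*s,0),(k*s,6 if k%50 else 14),(0,0,255),1)
    for k in range(0,h,10): cv2.line(im,(0,k*s),(6 if k%50 else 14,k*s),(0,0,255),1)
    cv2.imwrite(f"pics/{name}.png",im)
E
python3 - <<'E'
from h import *
c=load("top0")
for u,v in [(207,66),(206,367),(320,200),(332,273),(460,235)]: print(u,v,p2w(c,u,v,0).round(4))
crop(c,"topA",225,80,130,140,4)
crop(c,"topB",225,210,250,80,3)
s=load("side0"); crop(s,"sideA",220,150,180,90,4); crop(s,"sideB",220,220,140,100,5)
for n in ("side0","top0"):
  print(w2p(load(n),[.16,.63,.231]))
E
```

```text
207 66 [ 0.794  0.558 -0.   ]
206 367 [0.2021 0.5563 0.    ]
320 200 [0.5196 0.3335 0.    ]
332 273 [0.3775 0.3121 0.    ]
460 235 [0.4475 0.0626 0.    ]
[46.9790205  90.34038866]
[109.78047412 445.96165842]
```

View pics/topA.png

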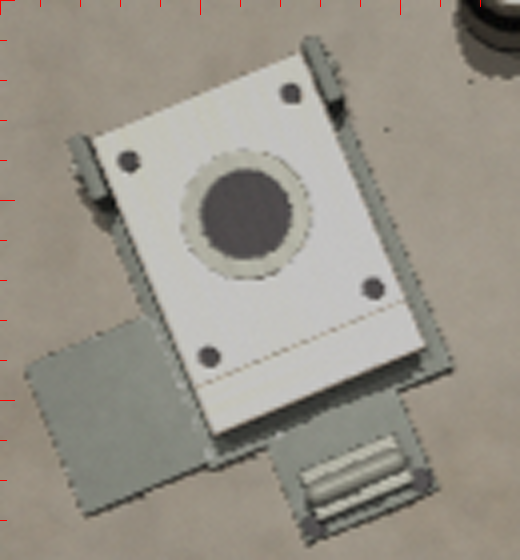

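View pics/topB.png

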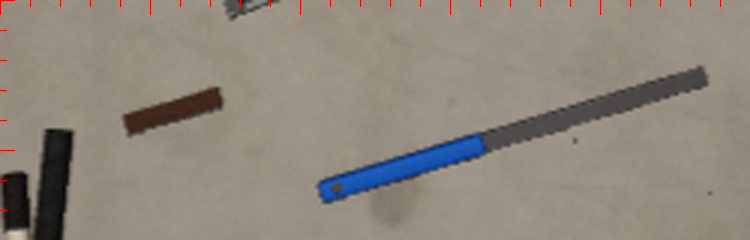

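View pics/sideA.png

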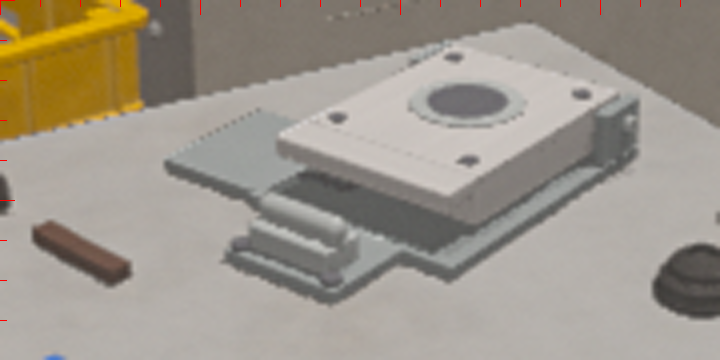

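View pics/sideB.png

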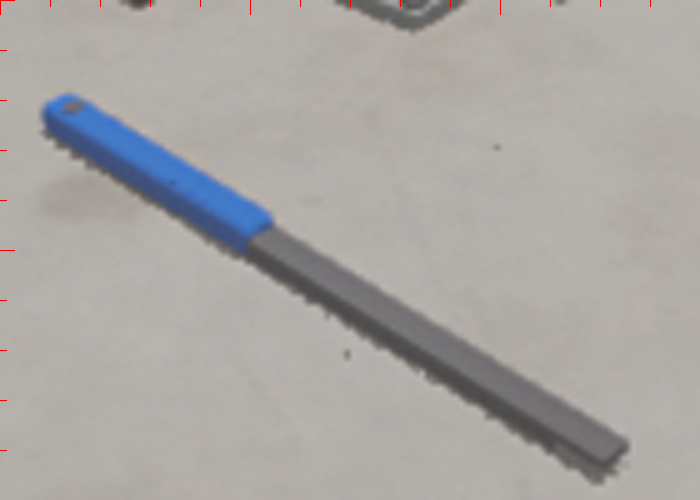

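```bash
python3 - <<'E'
from h import *
from scipy.optimize import least_squares
T=load("top0");S=load("side0")
obs=[]
for p,z,uv in [((-55,78),40,(95,138)),((55,78),40,(303,53)),((55,-78),40,(425,350)),((-55,-78),40,(217,434)),
 ((-130,-85),8,(88,514)),((-130,-5),8,(26,372)),((-35,-140),8,(308,543)),((35,-140),8,(438,489)),((65,-88),8,(453,366))]:
    obs.append((T,p,z,(225+uv[0]/4,80+uv[1]/4)))
for p,z,uv in [((-55,-78),40,(278,138)),((55,-78),40,(455,195)),((55,78),40,(620,92)),((-35,-140),8,(228,257)),((35,-140),8,(330,293)),((65,-88),8,(450,270)),((-130,-5),8,(260,110)),((-130,-85),8,(165,163))]:
    obs.append((S,p,z,(220+uv[0]/4,150+uv[1]/4)))
def W(q,p,z):
    c,s=np.cos(q[2]),np.sin(q[2]); x,y=np.array(p)/1e3
    return np.array([q[0]+c*x-s*y,q[1]+s*x+c*y,z/1e3])
def f(q,obs): return np.concatenate([w2p(c,W(q,p,z))-uv for c,p,z,uv in obs])
for o in (obs[:9],obs[9:],obs):
    r=least_squares(f,[.65,.4,-1.2],args=(o,)); print(r.x.round(4),np.degrees(r.x[2])); print(f(r.x,o).reshape(-1,2).round(1).tolist())
np.save("fix.npy",r.x)
# bar, strip from each
for u,v,z in [(225+321/3,210+191/3,.012),(225+484/3,210+143/3,.012),(225+706/3,210+76/3,.008)]: print("bar",p2w(T,u,v,z).round(4))
for u,v,z in [(220+58/5,220+108/5,.010),(220+618/5,220+452/5,.006)]: print("bar side",p2w(S,u,v,z).round(4))
for u,v in [(126,126),(220,97)]: print("strip",p2w(T,225+u/3,210+v/3,.008).round(4))
for u,v in [(48,226),(120,263)]: print("strip side",p2w(S,220+u/4,150+v/4,.008).round(4))
for n,p,z in [("ridge ~",(0,-118),34),("mouth",(-55,-45),8)]: print(n,W(r.x,p,z))
for y in (-110,-115,-120,-125,-130):
  print(y,[ ((w2p(T,W(r.x,(x,y),34))-[225,80])*4).round(0).tolist() for x in (-26,26)],[ ((w2p(S,W(r.x,(x,y),34))-[220,150])*4).round(0).tolist() for x in (-26,26)])
E
```

```text
[ 0.6308  0.3884 -1.1876] -68.04540890077062
[[-1.1, 0.0], [0.0, -0.8], [1.2, -0.5], [-0.7, 1.0], [-0.7, 0.6], [-0.5, -1.4], [0.1, 0.6], [0.8, 0.1], [0.9, 0.4]]
[ 0.6315  0.3807 -1.1852] -67.90598431624694
[[-0.9, -0.2], [-1.0, 0.6], [1.0, -0.3], [-1.1, -1.3], [1.5, 0.8], [1.2, 0.3], [0.2, 0.0], [-0.9, -0.8]]
[ 0.6321  0.3868 -1.1839] -67.8348643029317
[[-0.4, -0.5], [0.7, -1.5], [2.1, -1.4], [0.3, 0.4], [0.3, 0.2], [0.4, -1.9], [1.1, -0.1], [1.8, -0.7], [1.8, -0.4], [-2.0, -1.4], [-2.4, -0.7], [-0.5, -1.4], [-2.2, -2.7], [0.2, -0.7], [-0.2, -1.1], [-0.8, -1.0], [-1.9, -1.9]]
bar [0.3774 0.3121 0.012 ]
bar [0.4064 0.2077 0.012 ]
bar [0.447  0.0642 0.008 ]
bar side [0.3773 0.3031 0.01  ]
bar side [0.4502 0.062  0.006 ]
strip [0.4199 0.437  0.008 ]
strip [0.4377 0.3763 0.008 ]
strip side [0.4251 0.4286 0.008 ]
strip side [0.4413 0.3754 0.008 ]
ridge ~ [0.52281493 0.34229843 0.034     ]
mouth [0.56967    0.42077519 0.008     ]
-110 [[302.0, 475.0], [403.0, 432.0]] [[272.0, 181.0], [355.0, 211.0]]
-115 [[306.0, 484.0], [408.0, 442.0]] [[265.0, 185.0], [349.0, 215.0]]
-120 [[310.0, 494.0], [412.0, 451.0]] [[259.0, 189.0], [342.0, 219.0]]
-125 [[315.0, 504.0], [416.0, 461.0]] [[252.0, 192.0], [335.0, 223.0]]
-130 [[319.0, 514.0], [420.0, 471.0]] [[245.0, 196.0], [329.0, 227.0]]
```

Request:
send_rows:
  targets:
    - [[0.036, -0.028, 0.004], [0, 0, -0.105], 1]
    - [[0.036, -0.028, 0.004], [0, 0, -0.105], 1]
    - [[0.036, -0.028, 0.004], [0, 0, -0.105], 1]
    - [[0.036, -0.028, 0.004], [0, 0, -0.105], 1]
    - [[0.036, -0.028, 0.004], [0, 0, -0.105], 1]
    - [[0.036, -0.028, 0.004], [0, 0, -0.105], 1]
    - [[0.036, -0.028, 0.004], [0, 0, -0.105], 1]
    - [[0.036, -0.028, 0.004], [0, 0, -0.105], 1]
    - [[0.036, -0.028, 0.004], [0, 0, -0.105], 1]
    - [[0.036, -0.028, 0.004], [0, 0, -0.105], 1]
    - [[0, 0, 0], [0, 0, 0], 1]

```text
clock: 1.52
ee_pos: [0.5243, 0.3454, 0.2715]
orientation: [0.608, 0.794, -0.0, 0.002]
ft_force: [-0.2, 0.0, -0.1]
width: 1.0
```

```bash
python3 - <<'E'
from h import *
from plant import robot
s=robot.state(); print(s["clock"],s["ee_pos"],s["orientation"],s["joint_pos"].round(3),s["ft_force"])
c=snap("wrist","w1"); t=R.from_quat(s["orientation"]).as_matrix()
print(t.round(3)); print("cam off",(t.T@(c["xyz"]-s["ee_pos"])).round(4)); print((t.T@rot(c)).round(3))
E
```

```text
1.525 [0.52432014 0.3454109  0.27146906] [ 6.08174442e-01  7.93801185e-01 -1.86787540e-04  1.86896355e-03] [-0.837  0.577  0.346  1.541 -0.21   1.06  -0.177] [-0.19298696  0.03260082 -0.06410582]
[[-0.26   0.966  0.003]
 [ 0.966  0.26  -0.003]
 [-0.003  0.002 -1.   ]]
cam off [ 0.0703  0.     -0.1435]
[[-0.    -0.96  -0.279]
 [ 1.    -0.    -0.   ]
 [ 0.    -0.279  0.96 ]]
```

View pics/w1.png

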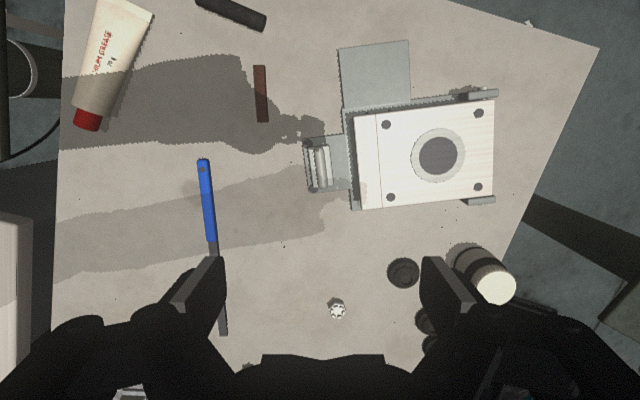

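```bash
python3 - <<'E'
from h import *
c=load("w1"); crop(c,"w1A",295,35,210,180,3); crop(c,"w1B",180,55,110,290,2)
E
```

```text
(no output)
```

View pics/w1A.png

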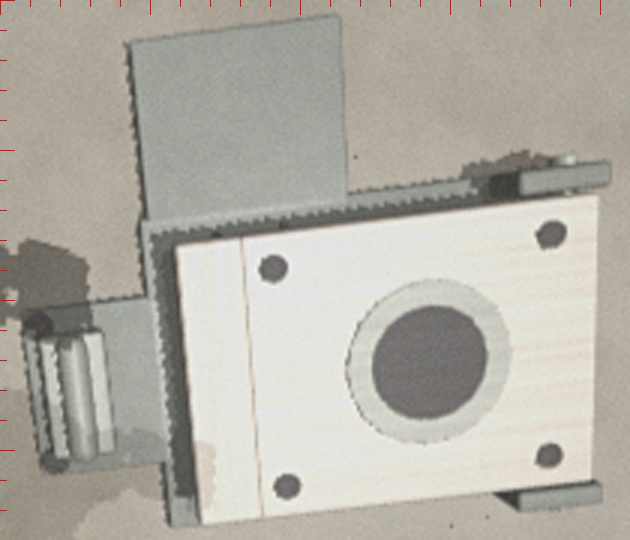

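View pics/w1B.png

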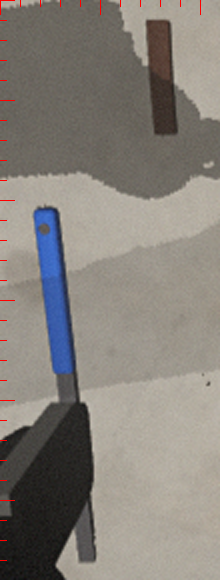

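```bash
cat > fit.py <<'E'
from h import *
from scipy.optimize import least_squares
T=load("top0");S=load("side0");C=load("w1")
def W(q,p,z):
    c,s=np.cos(q[2]),np.sin(q[2]); x,y=np.array(p)/1e3
    return np.array([q[0]+c*x-s*y,q[1]+s*x+c*y,z/1e3])
E
python3 - <<'E'
from fit import *
obs=[]
for p,z,uv in [((-55,78),40,(95,138)),((55,78),40,(303,53)),((55,-78),40,(425,350)),((-55,-78),40,(217,434)),
 ((-130,-85),8,(88,514)),((-130,-5),8,(26,372)),((-35,-140),8,(308,543)),((35,-140),8,(438,489)),((65,-88),8,(453,366))]:
    obs.append((T,p,z,(225+uv[0]/4,80+uv[1]/4)))
ow=[]
for p,z,uv in [((-130,-85),8,(130,44)),((-130,-5),8,(340,16)),((-35,-140),8,(23,310)),((35,-140),8,(40,473)),((-65,-88),8,(144,222)),((65,-88),8,(170,526)),((-55,-78),40,(177,246)),((55,-78),40,(203,523)),((55,78),40,(592,487)),((-55,78),40,(599,196))]:
    ow.append((C,p,z,(295+uv[0]/3,35+uv[1]/3)))
def f(q,obs): return np.concatenate([w2p(c,W(q,p,z))-uv for c,p,z,uv in obs])
for o in (obs,ow,obs+ow):
    r=least_squares(f,[.65,.4,-1.2],args=(o,)); print(r.x.round(4)); print(f(r.x,o).reshape(-1,2).round(1).tolist())
    q=r.x
    if o is ow: np.save("fix.npy",q)
    for c,u,v in [(T,225+362/4,80+470/4),(C,322,167.3)]:
        p=p2w(c,u,v,.034)[:2]-q[:2]; print("ridge in fix",(np.array([[np.cos(q[2]),np.sin(q[2])],[-np.sin(q[2]),np.cos(q[2])]])@p*1e3).round(1))
# bar / strip wrist
for u,v,z in [(45,208,.012),(64,373,.012),(87,561,.008)]: print("bar",p2w(C,180+u/2,55+v/2,z).round(4))
for a in [((147,20),(168,19)),((155,133),(177,133))]:
    m=np.mean(a,0); print("strip",p2w(C,180+m[0]/2,55+m[1]/2,.008).round(4))
for n,z,t in [("nut",.018,(337,310)),("boot",.022,(402,272))]: print(n,p2w(C,*t,z/2).round(3))
E
```

```text
[ 0.6308  0.3884 -1.1876]
[[-1.1, 0.0], [0.0, -0.8], [1.2, -0.5], [-0.7, 1.0], [-0.7, 0.6], [-0.5, -1.4], [0.1, 0.6], [0.8, 0.1], [0.9, 0.4]]
ridge in fix [   3.3 -118.4]
ridge in fix [  -1.6 -114.9]
[ 0.635   0.3891 -1.1942]
[[0.6, -0.9], [1.2, -0.3], [-0.8, 0.3], [0.6, 1.0], [-1.2, -0.7], [-0.2, 1.1], [-0.6, -0.3], [-1.3, 1.6], [0.3, -0.7], [1.2, -0.3]]
ridge in fix [   3.2 -122.5]
ridge in fix [  -1.8 -119. ]
[ 0.634   0.3889 -1.193 ]
[[-1.3, -1.8], [-0.0, -2.4], [0.7, -2.0], [-1.2, -0.7], [-1.4, -1.2], [-0.9, -3.3], [-0.6, -1.0], [0.2, -1.3], [0.4, -0.9], [-0.5, -0.9], [0.1, -0.4], [-1.7, 0.4], [-0.1, 1.1], [-2.1, -0.7], [-0.9, 1.1], [-1.6, -0.3], [-2.1, 1.5], [-0.5, -0.9], [0.2, -0.5]]
ridge in fix [   3.2 -121.5]
ridge in fix [  -1.7 -118. ]
bar [0.3801 0.3149 0.012 ]
bar [0.4099 0.2094 0.012 ]
bar [0.4503 0.0645 0.008 ]
strip [0.4238 0.4386 0.008 ]
strip [0.4419 0.3778 0.008 ]
nut [0.599 0.15  0.009]
boot [0.668 0.232 0.011]
```

Request:
send_rows:
  targets:
    - [[-0.031, -0.0245, -0.038], [0, 0, 0.01], 0]
    - [[-0.031, -0.0245, -0.038], [0, 0, 0], 0]
    - [[-0.031, -0.0245, -0.038], [0, 0, 0], 0]
    - [[-0.032, -0.0245, -0.038], [0, 0, 0], 0]
    - [[0, 0, 0], [0, 0, 0], 0]

```text
clock: 2.2
ee_pos: [0.3894, 0.2496, 0.1171]
orientation: [0.6, 0.8, -0.005, -0.002]
ft_force: [0.1, 0.9, -0.3]
width: 0.502
```

```bash
python3 - <<'E'
from h import *
c=snap("wrist","w2"); 
E
```

```text
(no output)
```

View pics/w2.png

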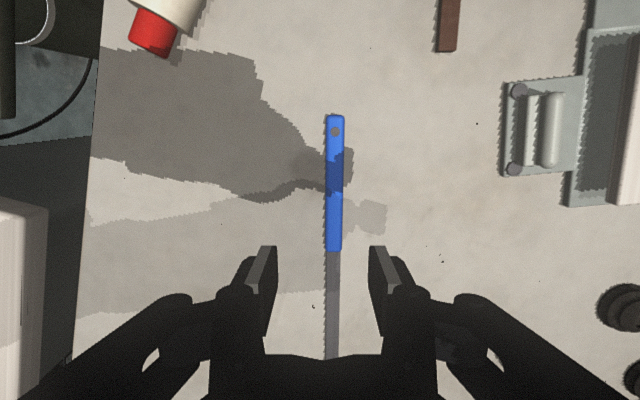

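```bash
python3 - <<'E'
from h import *
from plant import robot
s=robot.state(); print(s["ee_pos"],s["joint_velocities"].round(3)); t=R.from_quat(s["orientation"]).as_matrix(); print(t.round(4).tolist())
c=load("w2"); print(c["xyz"],(t.T@(c["xyz"]-s["ee_pos"])).round(4))
a=p2w(c,335,115.5,.012);b=p2w(c,333.5,250,.012); d=b-a; L=np.linalg.norm(d); d/=L
print(a,b,L,d,"yaw err",np.degrees(np.arctan2(d[1],d[0])),np.degrees(np.arctan2(t[1,1],t[0,1])))
print("grip target",a+d*.07)
E
```

```text
[0.39312001 0.25188733 0.11850298] [-0.004 -0.014  0.017 -0.094  0.003 -0.002 -0.002]
[[-0.2793, 0.9602, -0.0038], [0.9602, 0.2793, -0.0012], [-0.0001, -0.004, -1.0]]
[0.37116169 0.31778118 0.26043386] [ 0.0694 -0.0032 -0.1419]
[0.3790799  0.31341131 0.012     ] [0.40885852 0.21059929 0.012     ] 0.10703774174516949 [ 0.27820677 -0.96052121  0.        ] yaw err -73.84679169250694 16.217205603676195
grip target [0.39855437 0.24617483 0.012     ]
```

Request:
send_rows:
  targets:
    - [[0.003, -0.005, -0.04], [0, 0, 0], 0]
    - [[0, 0, -0.04], [0, 0, 0], 0]
    - [[0, 0, -0.018], [0, 0, 0], -0.2]
    - [[0, 0, 0], [0, 0, 0], -0.2]
    - [[0, 0, 0], [0, 0, 0], -0.2]

```text
clock: 2.88
ee_pos: [0.3998, 0.2482, 0.0222]
orientation: [0.601, 0.799, 0.001, 0.0]
ft_force: [0.5, 0.0, 0.4]
width: 0.401
```

```bash
python3 - <<'E'
from h import *
c=snap("wrist","w3"); 
E
```

```text
(no output)
```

View pics/w3.png

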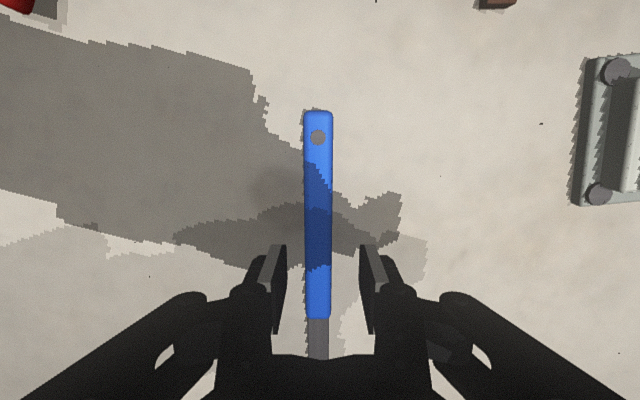

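Request:
send_rows:
  targets:
    - [[-0.001, 0, -0.012], [0, 0, 0], -0.2]
    - [[0, 0, -0.007], [0, 0, 0], -0.3]
    - [[0, 0, 0], [0, 0, 0], -0.6]
    - [[0, 0, 0], [0, 0, 0], -1]
    - [[0, 0, 0], [0, 0, 0], -1]
    - [[0, 0, 0], [0, 0, 0], -1]
    - [[0, 0, 0], [0, 0, 0], -1]
  grip_force: 70

```text
clock: 3.8
ee_pos: [0.398, 0.2475, 0.0033]
orientation: [0.601, 0.799, 0.001, -0.0]
ft_force: [-0.6, 0.8, 6.7]
width: 0.139
```

```bash
python3 - <<'E'
from h import *
from plant import robot
s=robot.state(); print(s)
c=snap("wrist","w4"); 
E
```

```text
{'clock': 3.8, 'joint_pos': array([-0.76475405,  0.80905099,  0.22293158,  2.17084882, -0.75999305,
        0.23591717,  0.41731735]), 'joint_velocities': array([ 8.63239481e-04, -1.48518683e-03,  8.61249141e-04,  4.88260383e-05,
       -1.38035091e-03,  1.48775825e-04,  5.48659765e-04]), 'tau': array([ 4.59784297e-01, -4.57002139e+01,  4.04158115e+00, -3.81758541e+00,
        5.09744009e-02, -3.55544072e-01,  1.51589565e-02]), 'ee_pos': array([0.3980469 , 0.24754917, 0.00327565]), 'orientation': array([ 6.01052876e-01,  7.99208647e-01,  9.60050152e-04, -2.38068021e-04]), 'ft_force': array([-0.59760384,  0.77486608,  6.65917097]), 'torque': array([0.08970182, 0.22223098, 0.02660585]), 'width': 0.13891203411190597}
```

View pics/w4.png

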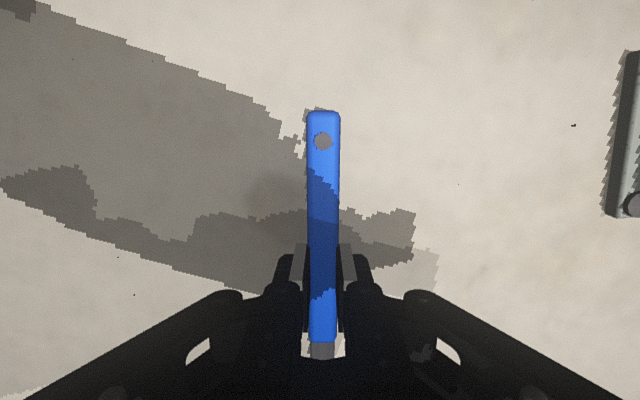

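```bash
python3 - <<'E'
from h import *
c=load("w4")
for u,v in [(323,111)]:
  a=p2w(c,u,v,.012); print(a, np.linalg.norm(a[:2]-[.398,.2475]))
a=p2w(c,322,341,.012); print(a, np.linalg.norm(a[:2]-[.398,.2475]))
E
```

```text
[0.37914296 0.31361207 0.012     ] 0.0687487685180271
[0.40863156 0.20984935 0.012     ] 0.039122904172448875
```

```bash
python3 - <<'E'
from fit import *
c=load("w2"); crop(c,"w2A",480,0,160,230,4)
c=load("w3"); crop(c,"w3A",480,0,160,230,4)
q=np.load("fix.npy")
for n in ("w2","w3"):
  c=load(n)
  for p,z in [((-35,-140),8),((35,-140),8),((-65,-88),8),((-26,-119),34),((26,-119),34)]: print(n,p,w2p(c,W(q,p,z)).round(1), ((w2p(c,W(q,p,z))-[480,0])*4).round(0))
E
```

```text
w2 (-35, -140) [507.9  82.3] [111. 329.]
w2 (35, -140) [502.2 177.4] [ 89. 710.]
w2 (-65, -88) [587.4  28.7] [430. 115.]
w2 (-26, -119) [561.2  91. ] [325. 364.]
w2 (26, -119) [553.  169.8] [292. 679.]
w3 (-35, -140) [597.9  57.2] [472. 229.]
w3 (35, -140) [578.8 207.2] [395. 829.]
w3 (-65, -88) [735.  -33.5] [1020. -134.]
w3 (-26, -119) [707.7  67.2] [911. 269.]
w3 (26, -119) [679.1 200.3] [797. 801.]
```

View pics/w2A.png

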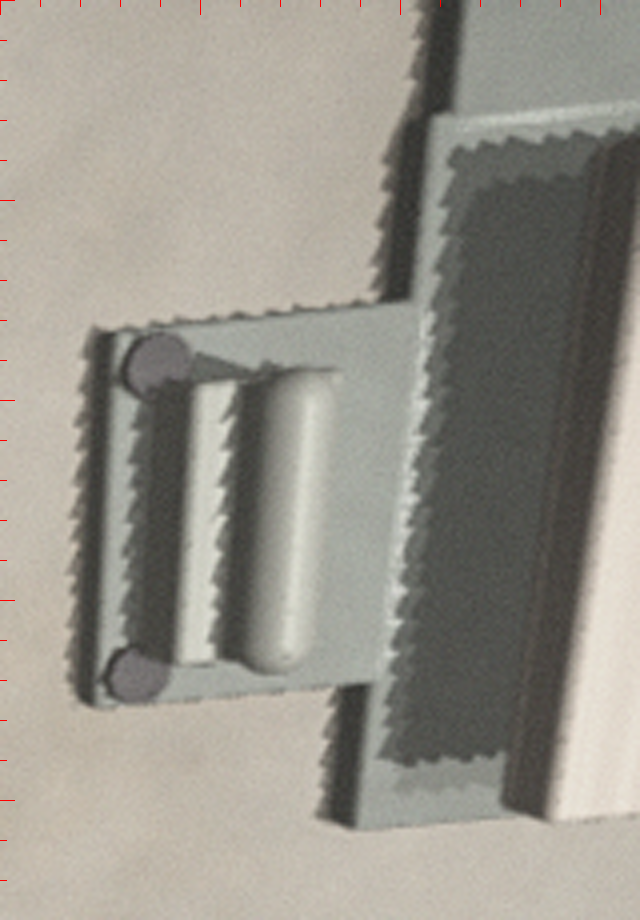

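View pics/w3A.png

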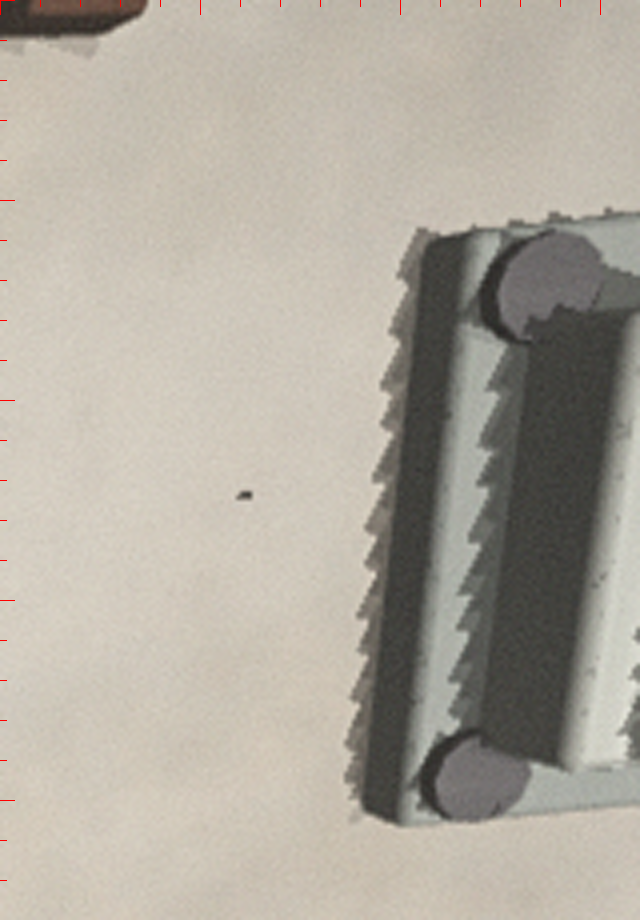

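```bash
cat > pry.py <<'E'
from fit import *
q=np.load("fix.npy"); Yr,Yp=-118.,-77.
th=q[2]; ex=np.array([np.cos(th),np.sin(th),0]); ey=np.array([-np.sin(th),np.cos(th),0]); ez=np.array([0,0,1.])
def tcp(phi,low,s,up=0,g=(-60.5,3.3),X=0,raise_=0):
    """low: gap between underside and ridge (mm); s: bar y at foot of pry edge; up: extra along n"""
    u=np.array([np.cos(phi),-np.sin(phi)]);n=np.array([np.sin(phi),np.cos(phi)])
    Cr=np.array([Yr,28.]);Cp=np.array([Yp+2*0,30.+raise_])
    off=n@Cr+6+low           # underside line offset
    topgap=(n@Cp-2)-(off+8)
    P=u*(u@Cp-s)+n*(off+up)  # bar origin
    t=P+u*g[0]+n*g[1]
    w=np.r_[q[:2],0]+(ex*X+ey*t[0])/1e3+ez*t[1]/1e3
    return w,topgap
def phi_contact(rise,low=0):
    from scipy.optimize import brentq
    return brentq(lambda f:tcp(f,low,119,raise_=rise)[1],-.2,.6)
E
python3 - <<'E'
from pry import *
print("contact phi",phi_contact(0),phi_contact(11)); print(ex,ey)
for a in [(.44,2,79,20),(.44,2,79),(.44,2,119),(phi_contact(0),0,119),(phi_contact(11),0,119)]: w,g=tcp(*a[:3],up=a[3] if len(a)>3 else 0); print(a,w.round(4),g, np.linalg.norm(w[:2]))
E
```

```text
contact phi 0.35165130126769817 0.07410885274204498
[ 0.36774238 -0.92992771  0.        ] [0.92992771 0.36774238 0.        ]
(0.44, 2, 79, 20) [0.4508 0.3163 0.1003] 1.2730213941459105 0.5506592064735084
(0.44, 2, 79) [0.4429 0.3131 0.0822] 1.2730213941459105 0.5423785847100534
(0.44, 2, 119) [0.4092 0.2998 0.0992] 1.2730213941459105 0.5072882507393861
(0.35165130126769817, 0, 119) [0.4045 0.298  0.0855] -7.105427357601002e-15 0.5024288732566022
(0.07410885274204498, 0, 119) [0.3972 0.2951 0.0475] -10.969807151062003 0.49482606743913726
```

```bash
python3 - <<'E'
from pry import *
for a in [(.5,2.5,154,25),(.5,2.5,154),(.5,2.5,119)]: w,g=tcp(*a[:3],up=a[3] if len(a)>3 else 0); print(a,w.round(4),g, np.linalg.norm(w[:2]))
print(.5*ex)
E
```

```text
(0.5, 2.5, 154, 25) [0.3952 0.2943 0.1463] 2.9116122065530696 0.49272801278921036
(0.5, 2.5, 154) [0.3841 0.2899 0.1244] 2.9116122065530696 0.4811660989702625
(0.5, 2.5, 119) [0.4126 0.3012 0.1076] 2.9116122065530696 0.5108347279929008
[ 0.18387119 -0.46496385  0.        ]
```

Request:
send_rows:
  targets:
    - [[0, 0, 0.03], [0, 0, 0], -1]
    - [[0, 0, 0.045], [0, 0, 0], -1]
    - [[0, 0, 0.045], [0, 0, 0], -1]
    - [[0, 0.0047, 0.002], [0, 0, 0.1665], -1]
    - [[0, 0.0047, 0.002], [0, 0, 0.1665], -1]
    - [[0, 0.0047, 0.002], [0, 0, 0.1665], -1]
    - [[0, 0.0047, 0.002], [0, 0, 0.1665], -1]
    - [[0, 0.0047, 0.002], [0, 0, 0.1665], -1]
    - [[0, 0.0047, 0.002], [0, 0, 0.1665], -1]
    - [[0, 0.0047, 0.002], [0, 0, 0.1665], -1]
    - [[0, 0.0047, 0.002], [0, 0, 0.1665], -1]
    - [[0, 0.0047, 0.002], [0, 0, 0.1665], -1]
    - [[-0.003, 0.0047, 0.005], [0, 0, 0.1665], -1]
    - [[0, 0, 0], [0, 0, 0], -1]
    - [[0, 0, 0], [0, 0, 0], -1]

```text
clock: 5.72
ee_pos: [0.3948, 0.2933, 0.1453]
orientation: [-0.185, 0.983, -0.0, -0.0]
ft_force: [-0.6, -0.0, -1.9]
width: 0.135
```

```bash
cat > st.py <<'E'
from h import *
from plant import robot
s=robot.state(); t=R.from_quat(s["orientation"]).as_matrix()
print(s["clock"],s["ee_pos"].round(4),"F",s["ft_force"].round(2),"T",s["torque"].round(2),"w",s["width"].round(3),"j",s["joint_pos"].round(2)); print("toolY",t[:,1].round(4),"toolZ",t[:,2].round(4),"yawY",np.degrees(np.arctan2(t[1,1],t[0,1])).round(2))
E
python3 st.py; python3 -c "
from h import *
c=snap('top','t1'); snap('side','s1'); snap('wrist','w5')"
```

```text
Traceback (most recent call last):
  File "st.py", line 4, in <module>
    print(s["clock"],s["ee_pos"].round(4),"F",s["ft_force"].round(2),"T",s["torque"].round(2),"w",s["width"].round(3),"j",s["joint_pos"].round(2)); print("toolY",t[:,1].round(4),"toolZ",t[:,2].round(4),"yawY",np.degrees(np.arctan2(t[1,1],t[0,1])).round(2))
                                                                                                  ^^^^^^^^^^^^^^^^
AttributeError: 'float' object has no attribute 'round'
```

View pics/t1.png

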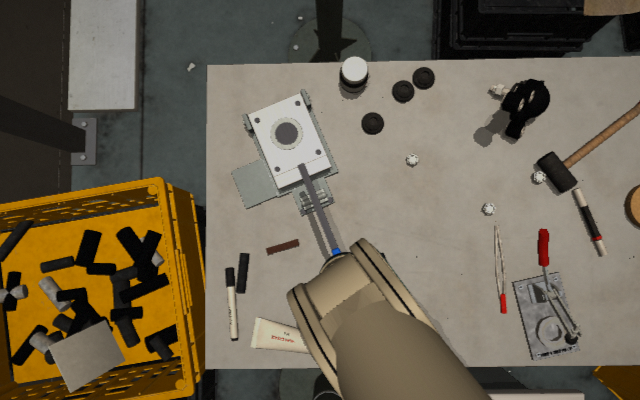

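View pics/s1.png

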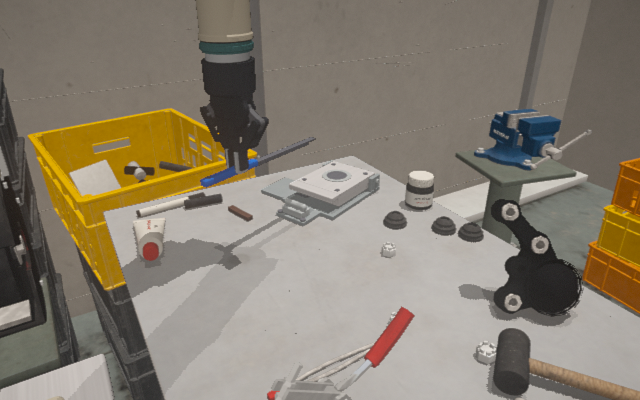

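```bash
sed -i 's/s\["width"\].round(3)/round(s["width"],3)/' st.py; python3 st.py; cat > barchk.py <<'E'
import sys
from h import *
def bar_pts(s,g=(-60.5,3.3)):
    t=R.from_quat(s["orientation"]).as_matrix(); b=-t[:,0]; n=-t[:,2]; 
    def P(x,y,z): return s["ee_pos"]+t[:,1]*(x)/1e3+b*(y-g[0])/1e3+n*(z-g[1])/1e3
    return P
E
python3 - <<'E'
from barchk import *
from plant import robot
P=bar_pts(robot.state())
for n in("s1","t1"):
  c=load(n)
  for y,z in [(-130,6),(-20,12),(130,8)]: print(n,y,w2p(c,P(0,y,z)).round(1),P(0,y,z).round(4))
crop(load("s1"),"s1A",190,110,140,100,5)
crop(load("t1"),"t1A",280,140,80,130,5)
E
```

```text
5.875 [0.3947 0.2935 0.1452] F [ 0.62 -0.35 -1.55] T [-0.06  0.05 -0.02] w 0.137 j [-0.76  0.54  0.09  2.04 -0.08  0.57  1.33]
toolY [-3.649e-01  9.310e-01 -5.000e-04] toolZ [-1.e-04 -6.e-04 -1.e+00] yawY 111.4
s1 -130 [201.6 182.3] [0.33   0.2681 0.1479]
s1 -20 [254.6 156.7] [0.4324 0.3083 0.1539]
s1 130 [312.1 135.1] [0.5721 0.363  0.1498]
t1 -130 [359.9 310.9] [0.33   0.2681 0.1479]
t1 -20 [334.  247.3] [0.4324 0.3083 0.1539]
t1 130 [299.5 162.5] [0.5721 0.363  0.1498]
```

View pics/s1A.png

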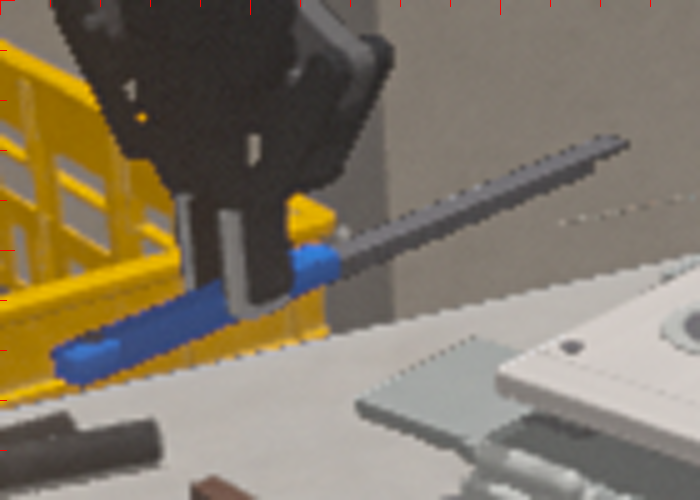

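View pics/t1A.png

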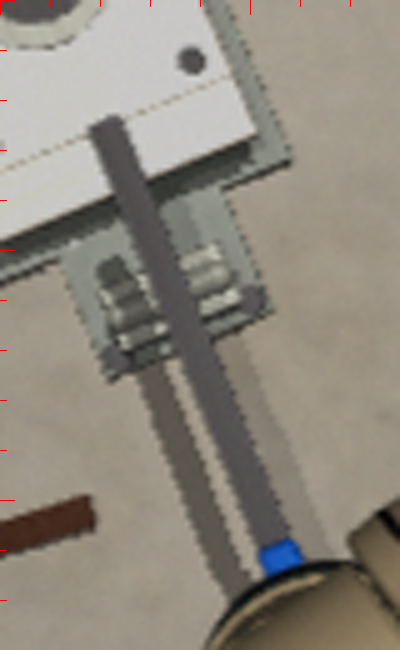

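Request:
send_rows:
  targets:
    - [[0, 0, 0], [-0.061, 0.155, 0], -1]
    - [[0, 0, 0], [-0.061, 0.155, 0], -1]
    - [[0, 0, 0], [-0.061, 0.155, 0], -1]
    - [[0, 0, 0], [0, 0, 0], -1]
    - [[0, 0, 0], [0, 0, 0], -1]

```text
clock: 6.5
ee_pos: [0.394, 0.2936, 0.1452]
orientation: [-0.181, 0.952, -0.046, -0.243]
ft_force: [-0.1, -0.2, -1.6]
width: 0.141
```

```bash
python3 st.py;  python3 - <<'E'
from barchk import *
from plant import robot
snap('top','t2'); snap('side','s2')
P=bar_pts(robot.state())
for n in("s2","t2"):
  c=load(n)
  for y,z in [(-130,6),(-20,12),(130,8)]: print(n,y,w2p(c,P(0,y,z)).round(1),P(0,y,z).round(4))
crop(load("s2"),"s2A",190,110,140,100,5)
E
```

```text
6.5 [0.394  0.2936 0.1452] F [-0.13 -0.23 -1.57] T [ 0.23 -0.52  0.02] w 0.141 j [-0.63  0.78  0.03  1.61 -0.14  1.24  1.42]
toolY [-3.662e-01  9.305e-01 -4.000e-04] toolZ [-0.4451 -0.1755 -0.8781] yawY 111.48
s2 -130 [203.6 159.2] [0.3382 0.2719 0.1818]
s2 -20 [254.4 167.7] [0.4307 0.3084 0.1345]
s2 130 [305.1 182.6] [0.5515 0.3561 0.0593]
t2 -130 [358.7 309.3] [0.3382 0.2719 0.1818]
t2 -20 [333.8 247.9] [0.4307 0.3084 0.1345]
t2 130 [306.7 180.8] [0.5515 0.3561 0.0593]
```

View pics/s2A.png

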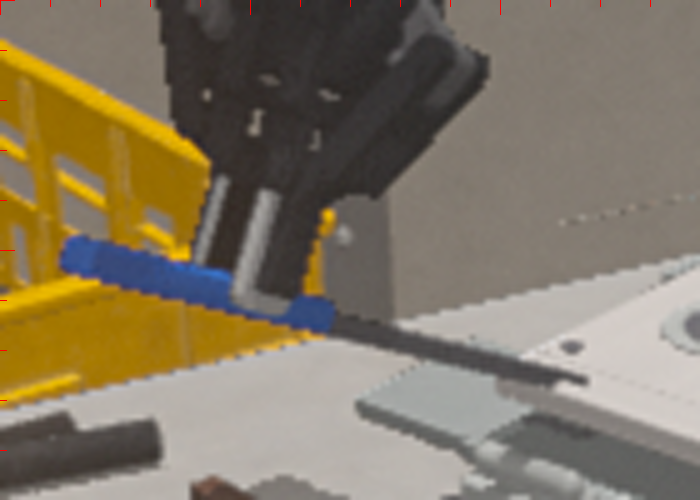

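Request:
send_rows:
  targets:
    - [[-0.005, -0.002, -0.0105], [0, 0, 0], -1]
    - [[-0.005, -0.0017, -0.0105], [0, 0, 0], -1]
    - [[0, 0, 0], [0, 0, 0], -1]
    - [[0, 0, 0], [0, 0, 0], -1]

```text
clock: 7.1
ee_pos: [0.3847, 0.2902, 0.1243]
orientation: [-0.181, 0.952, -0.046, -0.243]
ft_force: [0.0, -0.3, -1.8]
width: 0.134
```

```bash
python3 st.py;  python3 - <<'E'
from barchk import *
from plant import robot
snap('top','t3'); snap('side','s3')
P=bar_pts(robot.state())
for n in("s3","t3"):
  c=load(n)
  for y,z in [(-130,6),(130,8)]: print(n,y,w2p(c,P(0,y,z)).round(1),P(0,y,z).round(4))
crop(load("s3"),"s3A",190,130,140,100,5)
crop(load("t3"),"t3A",270,140,80,100,5)
E
```

```text
7.1 [0.3847 0.2902 0.1243] F [ 0.01 -0.33 -1.81] T [ 0.24 -0.58 -0.02] w 0.134 j [-0.64  0.8   0.03  1.65 -0.14  1.18  1.42]
toolY [-3.664e-01  9.304e-01  1.000e-04] toolZ [-0.4457 -0.1755 -0.8778] yawY 111.5
s3 -130 [200.2 174.8] [0.3294 0.2684 0.1601]
s3 130 [302.2 194.5] [0.5427 0.3524 0.0374]
t3 -130 [360.2 312.6] [0.3294 0.2684 0.1601]
t3 130 [309.3 186.6] [0.5427 0.3524 0.0374]
```

View pics/s3A.png

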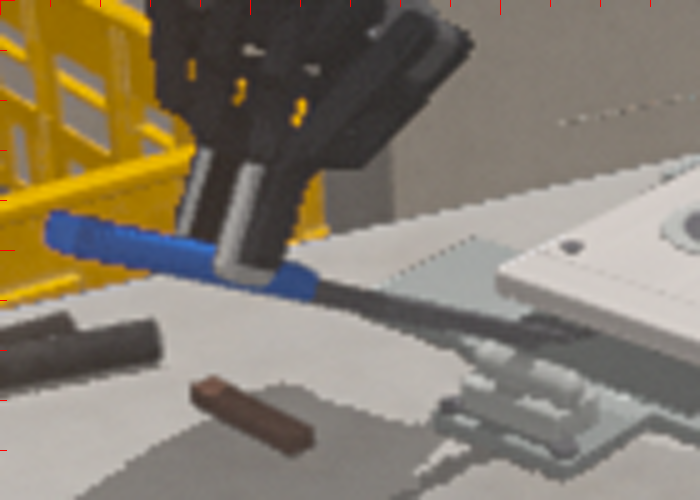

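View pics/t3A.png

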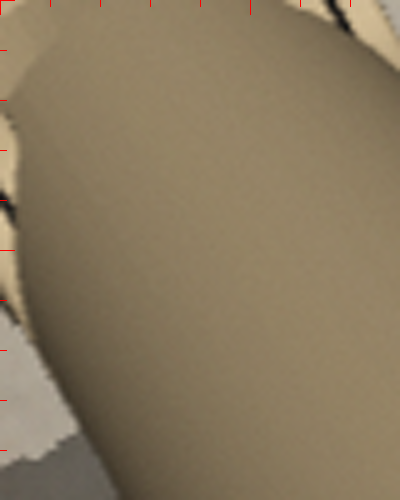

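Request:
send_rows:
  targets:
    - [[0.004, 0.0016, -0.0024], [0, 0, 0], -1]
    - [[0.004, 0.0016, -0.0024], [0, 0, 0], -1]
    - [[0.004, 0.0016, -0.0024], [0, 0, 0], -1]
    - [[0.004, 0.0016, -0.0024], [0, 0, 0], -1]
    - [[0, 0, 0], [0, 0, 0], -1]

```text
clock: 7.82
ee_pos: [0.4009, 0.2966, 0.1144]
orientation: [-0.181, 0.952, -0.046, -0.243]
ft_force: [0.4, -0.1, -1.5]
width: 0.137
```

```bash
python3 st.py;  python3 - <<'E'
from barchk import *
snap('side','s4')
crop(load("s4"),"s4A",240,150,120,90,6)
E
```

```text
7.825 [0.4009 0.2966 0.1144] F [ 0.37 -0.12 -1.54] T [ 0.25 -0.52  0.  ] w 0.137 j [-0.63  0.83  0.03  1.6  -0.14  1.2   1.42]
toolY [-0.3662  0.9305 -0.    ] toolZ [-0.446  -0.1756 -0.8776] yawY 111.48
```

View pics/s4A.png

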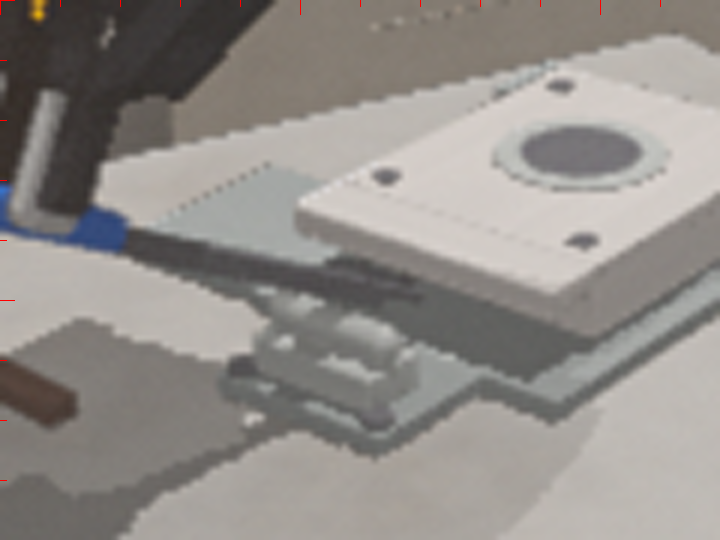

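Tip is below the plate's nose (around px (309,199)) and just over the ridge, no contact yet. Slide further in.

Request:
send_rows:
  targets:
    - [[0.004, 0.0016, -0.0024], [0, 0, 0], -1]
    - [[0.004, 0.0016, -0.0024], [0, 0, 0], -1]
    - [[0.004, 0.0016, -0.0024], [0, 0, 0], -1]
    - [[0, 0, 0], [0, 0, 0], -1]
    - [[0, 0, 0], [0, 0, 0], -1]

```text
clock: 8.5
ee_pos: [0.4125, 0.3013, 0.1075]
orientation: [-0.181, 0.952, -0.046, -0.243]
ft_force: [-0.6, 0.9, -0.3]
width: 0.138
```

```bash
python3 st.py;  python3 - <<'E'
from barchk import *
from pry import *
from plant import robot
snap('side','s5')
crop(load("s5"),"s5A",240,150,120,90,6)
e=robot.state()["ee_pos"]
for p in (.40,.352,.3,.25,.2,.15,.1,.074): print(p,tcp(p,0,119)[0].round(4),"edge rise",-tcp(p,0,119)[1]/np.cos(p))
E
```

```text
8.5 [0.4125 0.3013 0.1075] F [-0.58  0.86 -0.32] T [ 0.24 -0.55 -0.04] w 0.138 j [-0.63  0.86  0.03  1.57 -0.14  1.21  1.43]
toolY [-3.664e-01  9.304e-01  1.000e-04] toolZ [-0.4462 -0.1756 -0.8776] yawY 111.5
0.4 [0.4066 0.2988 0.0921] edge rise -1.9632511141328142
0.352 [0.4046 0.298  0.0856] edge rise -0.014041533109267146
0.3 [0.4026 0.2972 0.0785] edge rise 2.0652393906148196
0.25 [0.401  0.2966 0.0717] edge rise 4.044341613687684
0.2 [0.3996 0.296  0.0649] edge rise 6.0143100632035145
0.15 [0.3985 0.2956 0.058 ] edge rise 7.985159142388526
0.1 [0.3976 0.2952 0.0511] edge rise 9.96661313890381
0.074 [0.3972 0.2951 0.0475] edge rise 11.004357959489864
```

View pics/s5A.png

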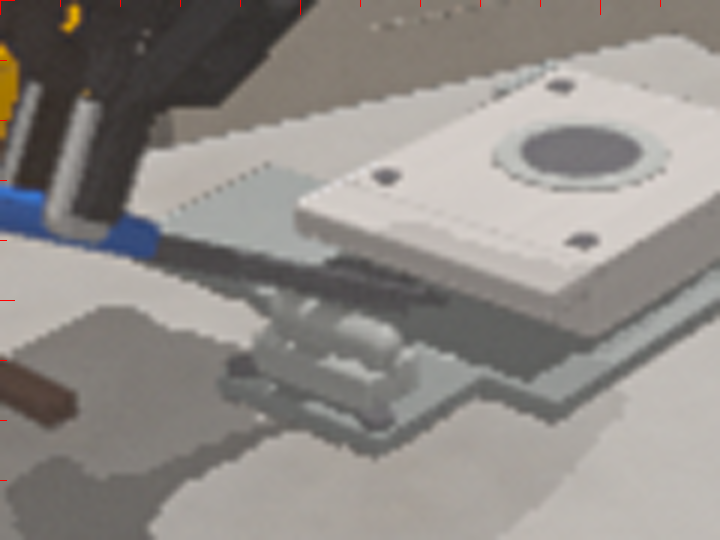

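Request:
send_rows:
  targets:
    - [[-0.0025, -0.001, -0.0065], [0.017, -0.043, 0], -1]
    - [[-0.0025, -0.001, -0.0065], [0.017, -0.043, 0], -1]
    - [[-0.0025, -0.001, -0.0065], [0.017, -0.043, 0], -1]
    - [[0, 0, 0], [0, 0, 0], -1]
    - [[0, 0, 0], [0, 0, 0], -1]

```text
clock: 9.18
ee_pos: [0.4056, 0.2986, 0.0883]
orientation: [-0.183, 0.967, -0.033, -0.176]
ft_force: [-0.3, 0.0, -1.5]
width: 0.137
```

```bash
python3 st.py;  python3 - <<'E'
from barchk import *
snap('side','s6')
crop(load("s6"),"s6A",240,150,120,90,6)
E
```

```text
9.175 [0.4056 0.2986 0.0883] F [-0.25  0.04 -1.53] T [ 0.16 -0.37 -0.02] w 0.137 j [-0.65  0.8   0.03  1.72 -0.13  0.98  1.42]
toolY [-3.664e-01  9.305e-01  4.000e-04] toolZ [-0.3287 -0.129  -0.9356] yawY 111.49
```

View pics/s6A.png

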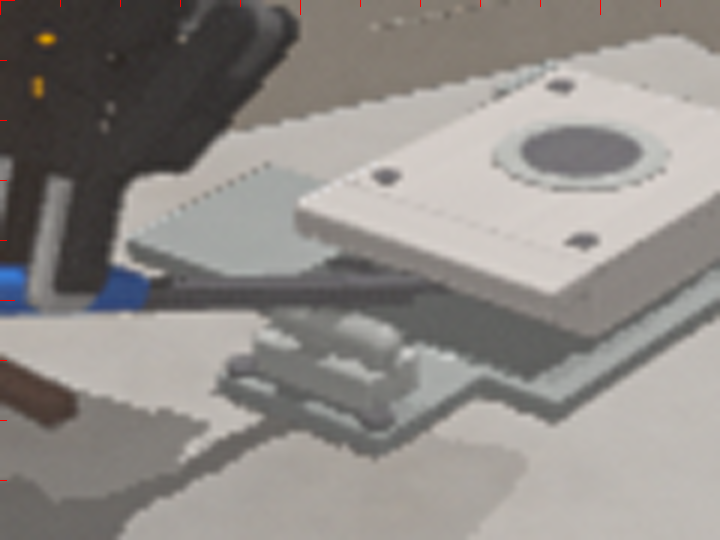

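Request:
send_rows:
  targets:
    - [[-0.001, -0.0004, -0.004], [0.009, -0.023, 0], -1]
    - [[-0.0008, -0.0004, -0.0034], [0.009, -0.023, 0], -1]
    - [[-0.0008, -0.0004, -0.0034], [0.009, -0.023, 0], -1]
    - [[-0.0008, -0.0003, -0.0034], [0.009, -0.023, 0], -1]
    - [[0, 0, 0], [0, 0, 0], -1]
    - [[0, 0, 0], [0, 0, 0], -1]

```text
clock: 9.98
ee_pos: [0.402, 0.297, 0.0741]
orientation: [-0.185, 0.974, -0.024, -0.129]
ft_force: [-0.2, -0.6, 1.9]
width: 0.135
```

```bash
python3 st.py;  python3 - <<'E'
from barchk import *
snap('side','s7')
crop(load("s7"),"s7A",240,150,120,90,6)
E
```

```text
9.975 [0.402  0.297  0.0741] F [-0.2  -0.64  1.92] T [-0.02  0.08 -0.03] w 0.135 j [-0.67  0.77  0.04  1.83 -0.13  0.81  1.41]
toolY [-3.663e-01  9.305e-01  2.000e-04] toolZ [-0.2417 -0.095  -0.9657] yawY 111.49
```

View pics/s7A.png

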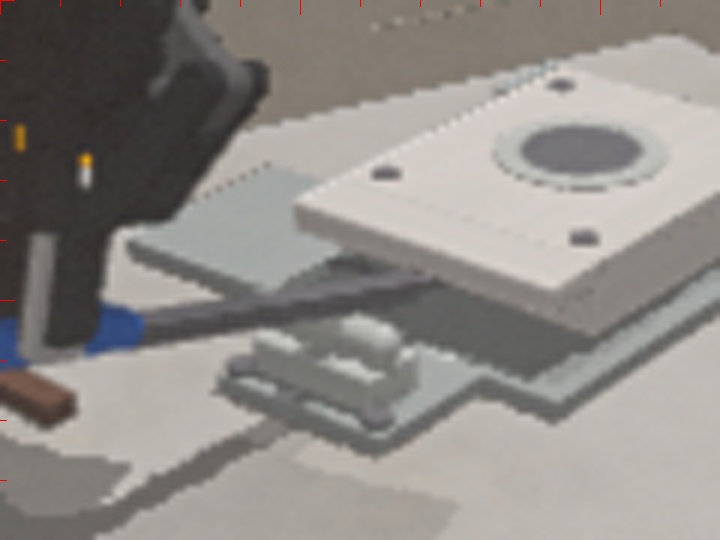

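Request:
send_rows:
  targets:
    - [[-0.0007, -0.0003, -0.0034], [0.009, -0.023, 0], -1]
    - [[-0.0006, -0.0003, -0.0034], [0.009, -0.023, 0], -1]
    - [[-0.0006, -0.0002, -0.0034], [0.009, -0.023, 0], -1]
    - [[-0.0006, -0.0002, -0.0034], [0.009, -0.023, 0], -1]
    - [[0, 0, 0], [0, 0, 0], -1]
    - [[0, 0, 0], [0, 0, 0], -1]

```text
clock: 10.78
ee_pos: [0.3988, 0.2957, 0.0603]
orientation: [-0.186, 0.979, -0.016, -0.081]
ft_force: [-2.3, -1.1, 3.0]
width: 0.139
```

```bash
python3 st.py;  python3 - <<'E'
from barchk import *
snap('side','s8');snap('top','t8')
crop(load("s8"),"s8A",240,150,120,90,6)
from fit import *
q=np.load("fix.npy"); c=load("s8")
th=q[2]
for a in (0,.02,.04,.06,.08,.1):
  o=[]
  for x in (-55,55):
    y,z=-148,22-8+0  # rel hinge (pin z=26): top at z=40 => +14
    y,z=-148,14
    Y=70+y*np.cos(a)+z*np.sin(a)*1; Z=26+z*np.cos(a)-y*np.sin(a)
    o.append(((w2p(c,W(q,(x,Y),Z))-[240,150])*6).round(0).tolist())
  print(a,o)
E
```

```text
10.775 [0.3988 0.2957 0.0603] F [-2.32 -1.11  2.97] T [-0.17  0.54  0.02] w 0.139 j [-0.69  0.75  0.04  1.93 -0.13  0.63  1.4 ]
toolY [-3.665e-01  9.304e-01 -2.000e-04] toolZ [-0.153  -0.0605 -0.9864] yawY 111.5
0 [[289.0, 193.0], [549.0, 283.0]]
0.02 [[289.0, 185.0], [550.0, 275.0]]
0.04 [[290.0, 177.0], [550.0, 266.0]]
0.06 [[290.0, 169.0], [551.0, 257.0]]
0.08 [[291.0, 160.0], [552.0, 248.0]]
0.1 [[292.0, 152.0], [553.0, 239.0]]
```

View pics/s8A.png

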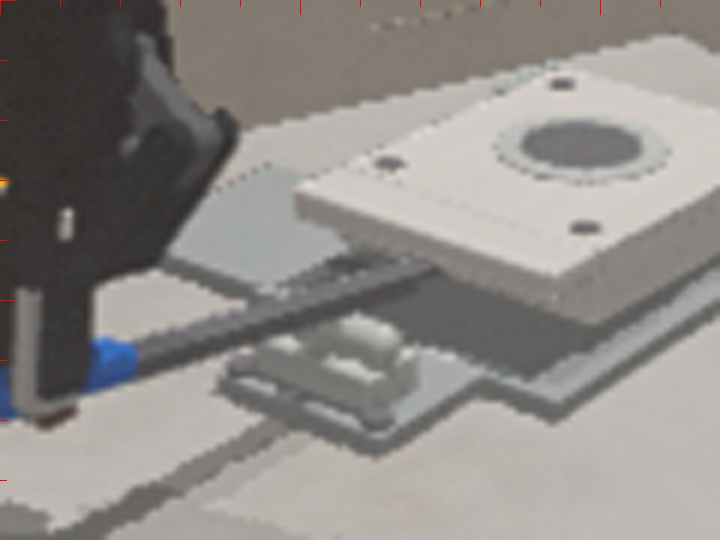

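Request:
send_rows:
  targets:
    - [[-0.0005, -0.0002, -0.0035], [0.009, -0.023, 0], -1]
    - [[-0.0004, -0.0002, -0.0035], [0.009, -0.023, 0], -1]
    - [[-0.0004, -0.0001, -0.0035], [0.009, -0.023, 0], -1]
    - [[-0.0003, -0.0001, -0.0035], [0.009, -0.023, 0], -1]
    - [[0, 0, 0], [0, 0, 0], -1]
    - [[0, 0, 0], [0, 0, 0], -1]

```text
clock: 11.62
ee_pos: [0.3971, 0.295, 0.0462]
orientation: [-0.186, 0.982, -0.006, -0.033]
ft_force: [-3.3, -0.7, 4.0]
width: 0.137
```

```bash
python3 st.py;  python3 - <<'E'
from barchk import *
snap('side','s9')
crop(load("s9"),"s9A",240,150,120,90,6)
E
```

```text
11.625 [0.3971 0.295  0.0462] F [-3.31 -0.67  4.04] T [-0.29  0.81  0.05] w 0.137 j [-0.72  0.74  0.05  2.03 -0.13  0.44  1.39]
toolY [-3.665e-01  9.304e-01 -5.000e-04] toolZ [-0.0617 -0.0249 -0.9978] yawY 111.5
```

View pics/s9A.png

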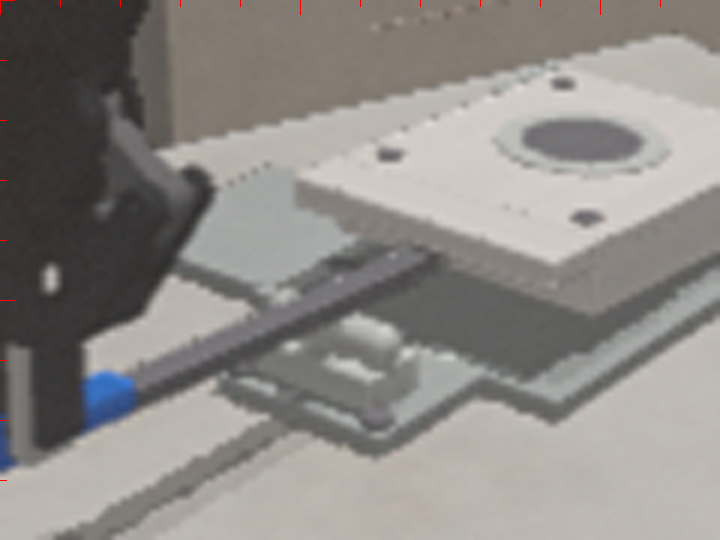

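```bash
cat > ang.py <<'E'
from fit import *
from scipy.optimize import least_squares
q=np.load("fix.npy")
def dark(im,u,v,r=7):
    g=cv2.cvtColor(im,cv2.COLOR_RGB2GRAY).astype(float)[int(v)-r:int(v)+r+1,int(u)-r-4:int(u)+r+5]
    return g
def plate(c,a,x,y,z=40):
    dy,dz=y-70,z-26
    return w2p(c,W(q,(x,70+dy*np.cos(a)+dz*np.sin(a)),26+dz*np.cos(a)-dy*np.sin(a)))
C0=load("side0"); 
def centroid(im,u,v,r=(5,7)):
    u,v=int(round(u)),int(round(v))
    g=cv2.cvtColor(im,cv2.COLOR_RGB2GRAY).astype(float)[v-r[0]:v+r[0]+1,u-r[1]:u+r[1]+1]
    w=np.clip(170-g,0,None); w[w<25]=0
    yy,xx=np.mgrid[-r[0]:r[0]+1,-r[1]:r[1]+1]
    return np.array([u+(w*xx).sum()/w.sum(),v+(w*yy).sum()/w.sum()])
# holes in side0 px
H0=[(220+338/4,150+118/4),(220+469/4,150+160/4)]
if __name__=="__main__":
    import sys
    n=sys.argv[1]; hs=[tuple(map(float,a.split(","))) for a in sys.argv[2:]]
    c=load(n)
    for h0,h in zip(H0,hs):
        p0=centroid(C0["img"],*h0); p=centroid(c["img"],*h)
        w=p2w(C0,*p0,.040); d=w[:2]-q[:2]; X=(np.cos(q[2])*d[0]+np.sin(q[2])*d[1])*1e3; Y=(-np.sin(q[2])*d[0]+np.cos(q[2])*d[1])*1e3
        b=plate(c,0,X,Y)-p0
        r=least_squares(lambda a:(plate(c,a[0],X,Y)-b-p)[1:],[.03])
        print("hole",p0.round(2),p.round(2),"XY",round(X,1),round(Y,1),"angle",r.x.round(4),"resid u",(plate(c,r.x[0],X,Y)-b-p)[0].round(2))
E
python3 ang.py s8 304.8,177 337.5,188; python3 ang.py s9 305,175.7 338,186.2
```

```text
hole [303.94 179.05] [304.41 176.86] XY -39.5 -46.4 angle [0.0408] resid u -0.31
hole [339.76 192.24] [340.74 190.34] XY 54.9 -51.1 angle [0.0324] resid u -0.79
hole [303.94 179.05] [304.42 175.49] XY -39.5 -46.4 angle [0.066] resid u -0.19
hole [339.76 192.24] [340.44 188.49] XY 54.9 -51.1 angle [0.0636] resid u -0.26
```

Request:
send_rows:
  targets:
    - [[-0.0003, -0.0001, -0.0026], [0.007, -0.0175, 0], -1]
    - [[-0.0003, -0.0001, -0.0026], [0.007, -0.0175, 0], -1]
    - [[0, 0, 0], [0, 0, 0], -1]
    - [[0, 0, 0], [0, 0, 0], -1]

```text
clock: 12.18
ee_pos: [0.3969, 0.295, 0.041]
orientation: [-0.186, 0.982, -0.003, -0.013]
ft_force: [-2.7, -1.1, 2.6]
width: 0.131
```

```bash
python3 st.py;  python3 - <<'E'
from barchk import *
snap('side','s10')
E
python3 ang.py s10 305,175 338,186
```

```text
12.175 [0.3969 0.295  0.041 ] F [-2.67 -1.1   2.6 ] T [-0.32  0.77 -0.04] w 0.131 j [-0.73  0.74  0.06  2.07 -0.13  0.37  1.38]
toolY [-3.665e-01  9.304e-01 -3.000e-04] toolZ [-0.0253 -0.0103 -0.9996] yawY 111.5
hole [303.94 179.05] [304.27 174.6 ] XY -39.5 -46.4 angle [0.0822] resid u 0.07
hole [339.76 192.24] [340.86 188.51] XY 54.9 -51.1 angle [0.0632] resid u -0.7
```

```bash
cat > ang2.py <<'E'
from ang import *
import sys
def est(n,ref="side0"):
    c=load(n);c0=load(ref)
    pts=[(-54,-77),(54,-77),(54,77),(-54,77)]
    xs,ys=np.meshgrid(np.arange(-50,50,1.),np.arange(-76,76,1.))
    g0=cv2.cvtColor(c0["img"],cv2.COLOR_RGB2GRAY).astype(np.float32); g=cv2.cvtColor(c["img"],cv2.COLOR_RGB2GRAY).astype(np.float32)
    dst=np.float32([plate(c0,0,*p) for p in pts])
    # side calibration bias: observed plate is offset from the projection; shift both
    best=[]
    P0=np.float32([[(p[0]+60)*1,(p[1]+80)*1] for p in pts])
    def rect(cc,gg,a,off):
        Hm=cv2.getPerspectiveTransform(P0,np.float32([plate(cc,a,*p)+off for p in pts]))
        return cv2.warpPerspective(gg,Hm,(120,160),flags=cv2.INTER_CUBIC|cv2.WARP_INVERSE_MAP)
    off=np.array([2.0,1.2])
    r0=rect(c0,g0,0,off)
    for a in np.arange(-.01,.125,.002):
        s=max(np.corrcoef(r0.ravel(),rect(c,g,a,off+[du,0]).ravel())[0,1] for du in (-.5,0,.5))
        best.append((s,a))
    m=max(best); return m
for n in sys.argv[1:]: print(n,est(n))
E
python3 ang2.py side0 s6 s7 s8 s9 s10
```

```text
side0 (np.float64(0.9999999999999999), np.float64(0.0))
s6 (np.float64(0.9996660765022765), np.float64(0.0))
s7 (np.float64(0.9835701083572426), np.float64(0.008000000000000002))
s8 (np.float64(0.9799305183352229), np.float64(0.038))
s9 (np.float64(0.9795616631784295), np.float64(0.068))
s10 (np.float64(0.9782928931687744), np.float64(0.08))
```

Request:
send_rows:
  targets:
    - [[0.0006, 0.0002, 0.006], [-0.014, 0.0365, 0], -1]
    - [[0.001, 0.0004, 0.007], [-0.017, 0.0425, 0], -1]
    - [[0.0015, 0.0006, 0.007], [-0.017, 0.0425, 0], -1]
    - [[0.0015, 0.0006, 0.014], [-0.034, 0.0855, 0], -1]
    - [[0, 0, 0], [0, 0, 0], -1]
    - [[-0.008, -0.0032, 0.0022], [0, 0, 0], -1]
    - [[-0.008, -0.0032, 0.0022], [0, 0, 0], -1]
    - [[-0.008, -0.0032, 0.0022], [0, 0, 0], -1]
    - [[-0.008, -0.0032, 0.0022], [0, 0, 0], -1]
    - [[-0.008, -0.0032, 0.0022], [0, 0, 0], -1]
    - [[0, 0, 0], [0, 0, 0], -1]

```text
clock: 13.6
ee_pos: [0.361, 0.2806, 0.0863]
orientation: [-0.185, 0.975, -0.024, -0.122]
ft_force: [0.7, -0.1, -2.1]
width: 0.137
```

```bash
python3 st.py;  python3 - <<'E'
from barchk import *
snap('side','s11')
crop(load("s11"),"s11A",200,130,160,110,5)
E
python3 ang2.py s11
```

```text
13.6 [0.361  0.2806 0.0863] F [ 0.72 -0.06 -2.06] T [ 0.06 -0.27 -0.  ] w 0.137 j [-0.69  0.7   0.03  1.95 -0.14  0.73  1.4 ]
toolY [-3.668e-01  9.303e-01 -6.000e-04] toolZ [-0.2299 -0.0913 -0.9689] yawY 111.52
s11 (np.float64(0.9783858094173957), np.float64(0.08))
```

View pics/s11A.png

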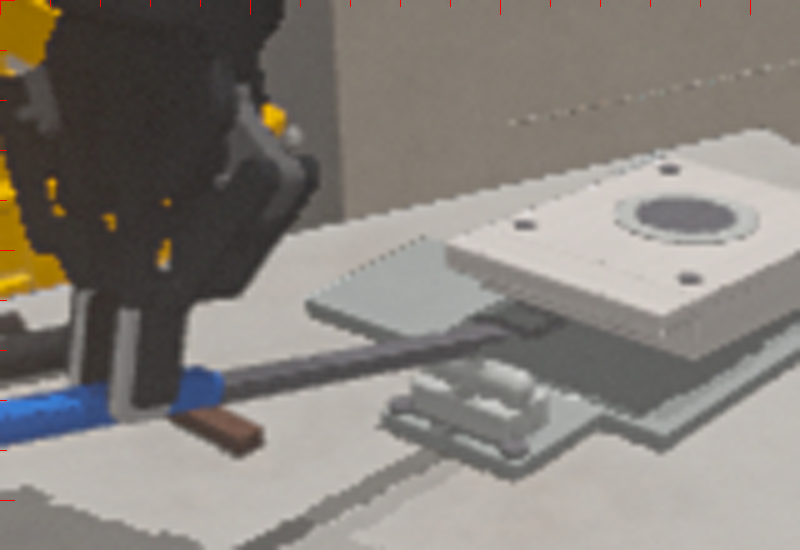

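Request:
send_rows:
  targets:
    - [[0, 0, 0.03], [0, 0, 0], -1]
    - [[0, 0, 0.03], [0, 0, 0], -1]
    - [[0, 0, 0], [0.046, -0.116, 0], -1]
    - [[0, 0, 0], [0.046, -0.116, 0], -1]
    - [[0.005, -0.0045, 0], [0, 0, -0.1665], -1]
    - [[0.005, -0.0045, 0], [0, 0, -0.1665], -1]
    - [[0.005, -0.0045, 0], [0, 0, -0.1665], -1]
    - [[0.005, -0.0045, 0], [0, 0, -0.1665], -1]
    - [[0.005, -0.0045, 0], [0, 0, -0.1665], -1]
    - [[0.005, -0.0045, 0], [0, 0, -0.1665], -1]
    - [[0.005, -0.0045, 0], [0, 0, -0.1665], -1]
    - [[0.005, -0.0045, 0], [0, 0, -0.1665], -1]
    - [[0.005, -0.0045, 0], [0, 0, -0.1665], -1]
    - [[0.005, -0.0045, 0], [0, 0, -0.1665], -1]
    - [[0, 0, -0.04], [0, 0, 0], -1]
    - [[0, 0, -0.04], [0, 0, 0], -1]
    - [[0, 0, -0.035], [0, 0, 0], -1]
    - [[0, 0, 0], [0, 0, 0], -1]
    - [[0, 0, 0], [0, 0, 0], -1]

```text
clock: 16.02
ee_pos: [0.4125, 0.236, 0.0318]
orientation: [0.601, 0.799, 0.001, 0.0]
ft_force: [-0.0, -0.1, -1.8]
width: 0.138
```

```bash
python3 st.py;  python3 - <<'E'
from barchk import *
snap('side','s12')
crop(load("s12"),"s12A",200,160,200,150,4)
E
```

```text
16.025 [0.4125 0.236  0.0318] F [-0.05 -0.06 -1.84] T [0.   0.01 0.01] w 0.138 j [-0.79  0.77  0.32  2.15 -0.73  0.33  0.43]
toolY [0.9609 0.2769 0.0013] toolZ [ 1.2e-03  5.0e-04 -1.0e+00] yawY 16.08
```

View pics/s12A.png

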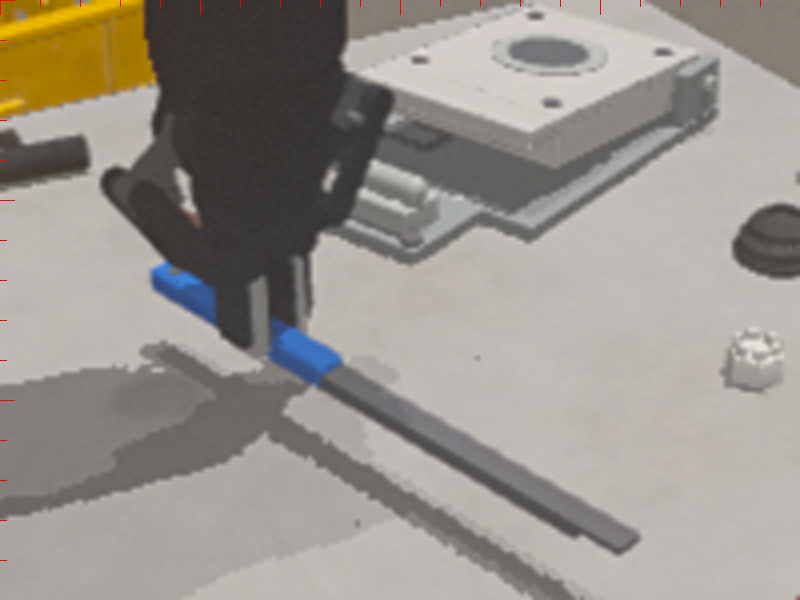

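Request:
send_rows:
  targets:
    - [[0, 0, -0.012], [0, 0, 0], -1]
    - [[0, 0, -0.01], [0, 0, 0], -1]
    - [[0, 0, -0.004], [0, 0, 0], -1]
    - [[0, 0, 0], [0, 0, 0], -1]
    - [[0, 0, 0], [0, 0, 0], -1]

```text
clock: 16.7
ee_pos: [0.4118, 0.2358, 0.0051]
orientation: [0.601, 0.799, 0.0, 0.0]
ft_force: [-0.2, -0.4, -1.9]
width: 0.137
```

```bash
python3 st.py;  python3 - <<'E'
from barchk import *
snap('side','s13')
crop(load("s13"),"s13A",200,200,200,120,4)
E
```

```text
16.7 [0.4118 0.2358 0.0051] F [-0.16 -0.37 -1.91] T [ 0.04  0.04 -0.04] w 0.137 j [-0.75  0.81  0.26  2.15 -0.79  0.27  0.48]
toolY [9.608e-01 2.772e-01 1.000e-04] toolZ [ 1.e-04 -0.e+00 -1.e+00] yawY 16.09
```

View pics/s13A.png

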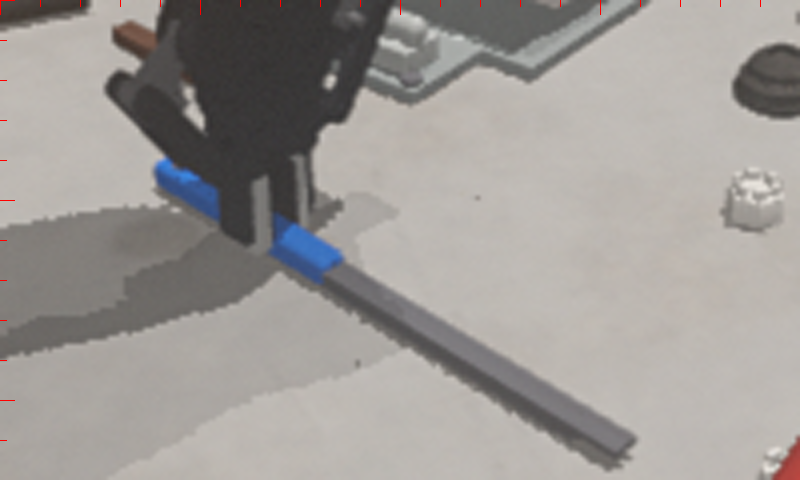

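Request:
send_rows:
  targets:
    - [[0, 0, -0.0015], [0, 0, 0], -1]
    - [[0, 0, 0], [0, 0, 0], -1]
    - [[0, 0, 0], [0, 0, 0], -0.5]
    - [[0, 0, 0], [0, 0, 0], -0.2]
    - [[0, 0, 0], [0, 0, 0], -0.2]
    - [[0, 0, 0.02], [0, 0, 0], -0.2]
    - [[0, 0, 0.05], [0, 0, 0], -0.2]
    - [[0, 0, 0.05], [0, 0, 0], -0.2]
    - [[0.0, 0.04, 0], [0, 0, 0], -0.2]
    - [[0.0, 0.04, 0], [0, 0, 0], -0.2]
    - [[0, 0, 0], [0, 0, 0], -0.2]

```text
clock: 18.12
ee_pos: [0.4109, 0.3197, 0.1234]
orientation: [0.599, 0.801, 0.001, -0.0]
ft_force: [-0.7, -0.1, -0.2]
width: 0.4
```

```bash
python3 st.py;  python3 - <<'E'
from barchk import *
snap('side','s14'); snap("wrist","w14"); snap("top","t14")
E
python3 ang2.py s14
```

```text
18.125 [0.4109 0.3197 0.1234] F [-0.65 -0.08 -0.16] T [-0.09 -0.04  0.01] w 0.4 j [-1.09  0.68  0.59  1.99 -0.61  0.65  0.18]
toolY [9.591e-01 2.831e-01 8.000e-04] toolZ [ 3.e-04  2.e-03 -1.e+00] yawY 16.45
s14 (np.float64(0.9783957025221752), np.float64(0.08))
```

View pics/w14.png

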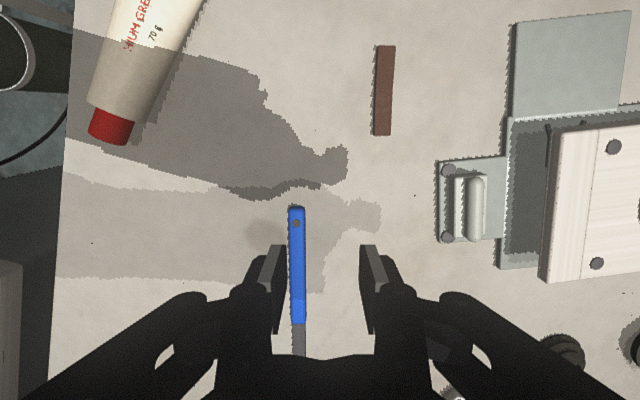

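View pics/s14.png

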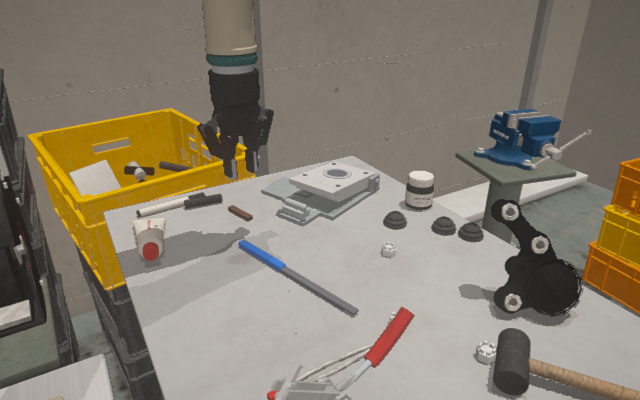

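Request:
send_rows:
  targets:
    - [[0.0425, 0.0241, -0.005], [-0.1395, -0.055, 0.0225], -0.2]
    - [[0.0425, 0.0241, -0.005], [-0.1395, -0.055, 0.0225], -0.2]
    - [[0.0425, 0.0241, -0.005], [-0.1395, -0.055, 0.0225], -0.2]
    - [[0.0425, 0.0241, -0.005], [-0.1395, -0.055, 0.0225], -0.2]
    - [[0, 0, 0], [0, 0, 0], -0.2]
    - [[0, 0, 0], [0, 0, 0], -0.2]

```text
clock: 19.02
ee_pos: [0.582, 0.4093, 0.1033]
orientation: [0.539, 0.788, -0.156, 0.252]
ft_force: [0.6, -0.5, -0.4]
width: 0.4
```

```bash
python3 st.py;  python3 - <<'E'
from barchk import *
snap("wrist","w15")
E
```

```text
19.025 [0.582  0.4093 0.1033] F [ 0.62 -0.45 -0.4 ] T [ 0.52  0.21 -0.  ] w 0.4 j [-1.27  1.19  0.9   1.24 -0.27  1.15 -0.23]
toolY [0.9289 0.3695 0.0257] toolZ [ 0.2288 -0.5176 -0.8245] yawY 21.69
```

View pics/w15.png

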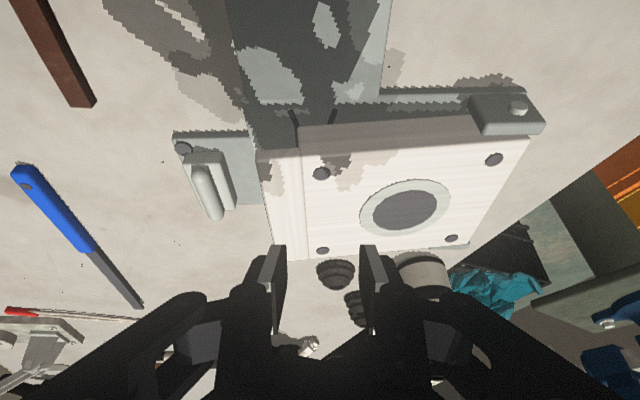

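```bash
python3 - <<'E'
from fit import *
c=load("w15"); c2=dict(c); im=c["img"].astype(float); c2["img"]=np.clip(255*(im/255)**.5,0,255).astype(np.uint8); crop(c2,"w15A",230,60,160,100,5)
q=np.load("fix.npy")
for p,z in [((-55,-38),8),((-55,-29),11),((-55,-47),11),((-55,-29),8),((-55,-47),8),((-65,-88),8),((-130,-85),8),((-60,-5),8)]: print(p,z,((w2p(c,W(q,p,z))-[230,60])*5).round(0))
E
```

```text
(-55, -38) 8 [475. 252.]
(-55, -29) 11 [548. 266.]
(-55, -47) 11 [402. 268.]
(-55, -29) 8 [547. 251.]
(-55, -47) 8 [402. 253.]
(-65, -88) 8 [ 56. 187.]
(-130, -85) 8 [ -49. -460.]
(-60, -5) 8 [744. 214.]
```

View pics/w15A.png

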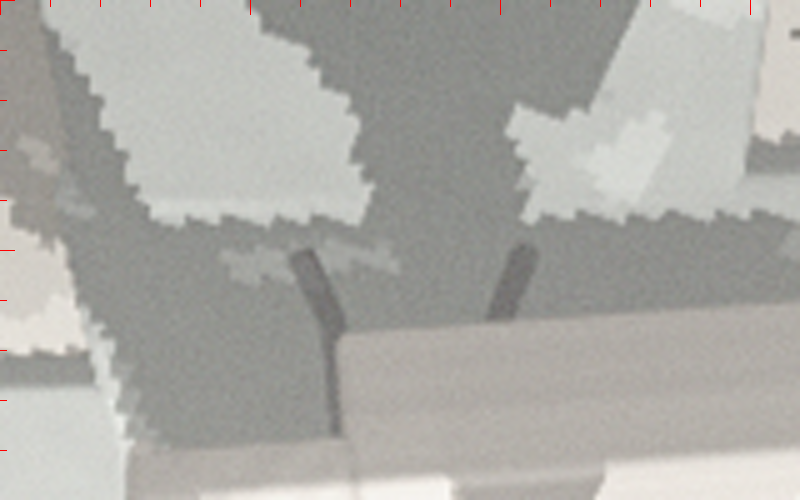

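```bash
cat > fx.py <<'E'
from fit import *
q=np.load("fix.npy")
def tofix(w):
    d=w[:2]-q[:2]; return (np.array([np.cos(q[2])*d[0]+np.sin(q[2])*d[1],-np.sin(q[2])*d[0]+np.cos(q[2])*d[1]])*1e3).round(1)
E
python3 - <<'E'
from fx import *
c=load("w15")
for n,u,v,z in [("Lflare",305,250,11),("Lneck",330,327,11),("Ldeep",337,435,11),("Rflare",525,248,11),("Rneck",500,318,11),
  ("corner65,-88",85,235,8),("corner65 -88 b",65,240,8),("tongue -85,-65",150,215,8),("plate edge z~19",340,335,19.5)]:
    print(n,tofix(p2w(c,230+u/5,60+v/5,z/1e3)))
crop(c,"w15B",160,60,160,120,5)
w=load("w14"); crop(w,"w14A",490,0,150,290,3)
E
```

```text
Lflare [-57.8 -58.8]
Lneck [-46.2 -56.4]
Ldeep [-28.2 -56.6]
Rflare [-57.6 -31.9]
Rneck [-47.2 -34.8]
corner65,-88 [-58.3 -85.8]
corner65 -88 b [-57.6 -88.3]
tongue -85,-65 [-60.9 -77.4]
plate edge z~19 [-51.5 -54.7]
```

View pics/w14A.png

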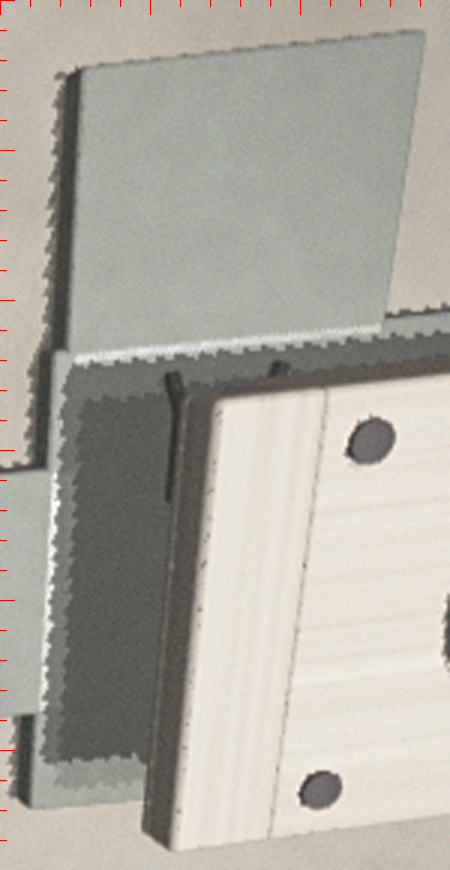

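View pics/w15B.png

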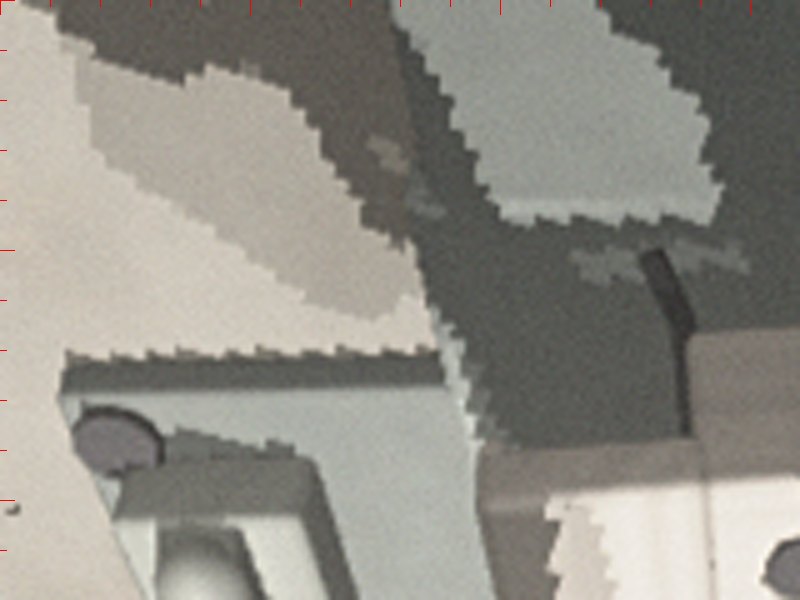

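```bash
python3 - <<'E'
from fx import *
c=load("w14")
for n,u,v,z in [("Lflare",173,375,11),("Lneck",180,402,11),("Ldeep",168,500,11),("Rflare",278,364,11),("tongue c (-130,-85)",80,70,8),("(-130,-5)",424,32,8),("(-60,-5)",385,320,8)]:
    print(n,tofix(p2w(c,490+u/3,0+v/3,z/1e3)))
for a in [((378,45),(394,45)),((372,135),(390.5,135.5))]:
    m=np.mean(a,0); print("strip",p2w(c,*m,.008).round(4))
crop(c,"w14B",355,30,60,120,6)
E
```

```text
Lflare [-56.5 -59.3]
Lneck [-49.5 -56.9]
Ldeep [-24.2 -57.5]
Rflare [-56.8 -33.2]
tongue c (-130,-85) [-129.3  -86.1]
(-130,-5) [-130.    -6.5]
(-60,-5) [-64.9  -5.4]
strip [0.4232 0.4385 0.008 ]
strip [0.4409 0.3771 0.008 ]
```

View pics/w14B.png

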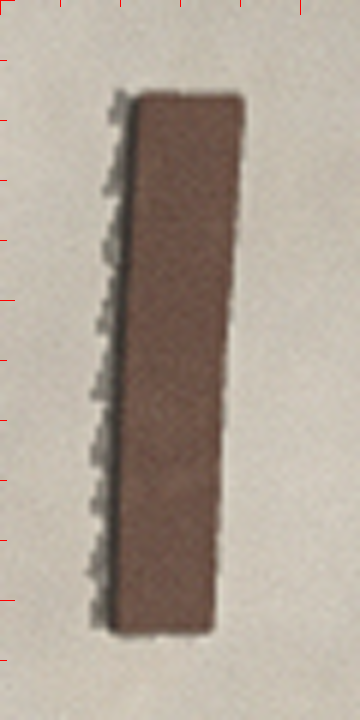

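Request:
send_rows:
  targets:
    - [[-0.0385, 0.003, 0.005], [0.1395, 0.055, -0.0245], -0.2]
    - [[-0.0385, 0.003, 0], [0.1395, 0.055, -0.0245], -0.2]
    - [[-0.0385, 0.003, -0.005], [0.1395, 0.055, -0.0245], -0.2]
    - [[-0.0385, 0.003, -0.02], [0.1395, 0.055, -0.0245], -0.3]
    - [[0, 0, -0.02], [0, 0, 0], -0.3]
    - [[0, 0, 0], [0, 0, 0], -0.3]
    - [[0, 0, 0], [0, 0, 0], -0.3]

```text
clock: 19.95
ee_pos: [0.429, 0.4249, 0.0646]
orientation: [0.604, 0.797, 0.0, -0.0]
ft_force: [-0.8, 0.4, -0.0]
width: 0.346
```

```bash
python3 st.py;  python3 - <<'E'
from barchk import *
snap("wrist","w16")
E
```

```text
19.95 [0.429  0.4249 0.0646] F [-0.82  0.37 -0.01] T [-0.01 -0.05  0.02] w 0.346 j [-1.16  0.86  0.55  1.79 -0.67  0.69  0.05]
toolY [9.628e-01 2.703e-01 2.000e-04] toolZ [ 1.e-04  3.e-04 -1.e+00] yawY 15.68
```

View pics/w16.png

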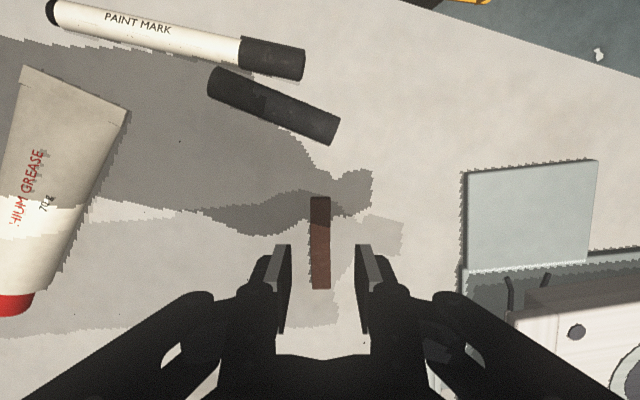

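```bash
python3 - <<'E'
from fx import *
c=load("w16"); a=p2w(c,320.3,198,.008); b=p2w(c,320.8,288.5,.008); d=(b-a); L=np.linalg.norm(d); d/=L
print(a,b,L,np.degrees(np.arctan2(d[1],d[0]))+90,"grip",b-d*.05)
E
```

```text
[0.4235007  0.43897409 0.008     ] [0.44113308 0.37695959 0.008     ] 0.06447247297920702 15.87186465666339 grip [0.42745873 0.42505337 0.008     ]
```

Request:
send_rows:
  targets:
    - [[-0.0012, 0, -0.03], [0, 0, 0.003], -0.4]
    - [[0, 0, -0.022], [0, 0, 0], -0.4]
    - [[0, 0, -0.0095], [0, 0, 0], -0.4]
    - [[0, 0, 0], [0, 0, 0], -0.6]
    - [[0, 0, 0], [0, 0, 0], -0.8]
    - [[0, 0, 0], [0, 0, 0], -1]
    - [[0, 0, 0], [0, 0, 0], -1]
    - [[0, 0, 0], [0, 0, 0], -1]
  grip_force: 35

```text
clock: 21.0
ee_pos: [0.4267, 0.4245, 0.0024]
orientation: [0.603, 0.798, -0.001, -0.001]
ft_force: [-0.4, -0.3, 2.5]
width: 0.134
```

```bash
python3 st.py;  python3 - <<'E'
from barchk import *
snap("wrist","w17")
c=load("w17"); crop(c,"w17A",270,170,100,130,5)
E
```

```text
21.0 [0.4267 0.4245 0.0024] F [-0.4  -0.29  2.48] T [ 0.   -0.02  0.01] w 0.134 j [-1.11  0.94  0.47  1.81 -0.74  0.58  0.11]
toolY [ 0.962   0.2729 -0.0018] toolZ [-1.8e-03 -2.0e-04 -1.0e+00] yawY 15.84
```

View pics/w17A.png

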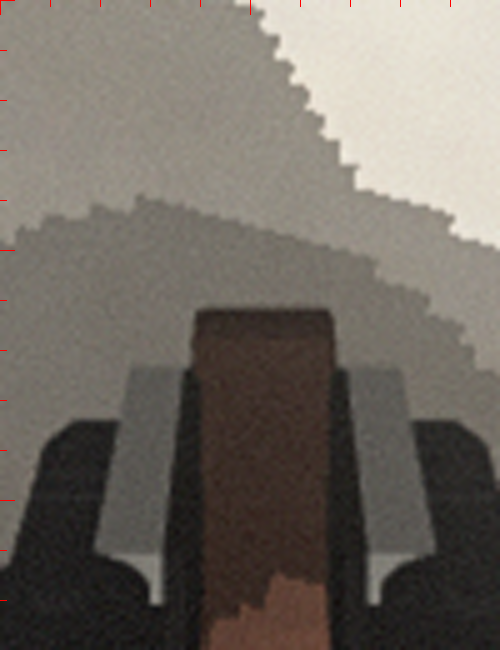

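Request:
send_rows:
  targets:
    - [[0, 0, 0.02], [0, 0, 0], -1]
    - [[0, 0, 0.035], [0, 0, 0], -1]
    - [[0.0405, 0.0205, 0], [0, 0, 0.0333], -1]
    - [[0.0405, 0.0205, 0], [0, 0, 0.0333], -1]
    - [[0.0405, 0.0205, 0], [0, 0, 0.0333], -1]
    - [[0, 0, -0.02], [0, 0, 0], -1]
    - [[0, 0, 0], [0, 0, 0], -1]
    - [[0, 0, 0], [0, 0, 0], -1]

```text
clock: 22.05
ee_pos: [0.5469, 0.4855, 0.0374]
orientation: [0.562, 0.827, -0.002, -0.001]
ft_force: [-0.1, -0.1, 0.4]
width: 0.138
```

```bash
python3 st.py;  python3 - <<'E'
from fx import *
from plant import robot
snap("wrist","w18"); snap("side","s18"); snap("top","t18")
print(tofix(robot.state()["ee_pos"]), "yaw want",np.degrees(q[2])+90)
c=load("w17"); b=p2w(c,322.4,237.4,.008); print(np.linalg.norm(b[:2]-[.4267,.4245]))
crop(load("s18"),"s18A",200,120,180,110,4); crop(load("t18"),"t18A",220,120,120,110,6)
E
```

```text
22.05 [0.5469 0.4855 0.0374] F [-0.11 -0.14  0.45] T [-0.03 -0.04  0.02] w 0.138 j [-1.03  1.03  0.55  1.39 -0.62  0.89  0.07]
toolY [ 0.93    0.3674 -0.0035] toolZ [-0.0032 -0.0016 -1.    ] yawY 21.56
[-122.3  -45.6] yaw want 21.576450916993593
0.013749741981388576
```

View pics/w18.png

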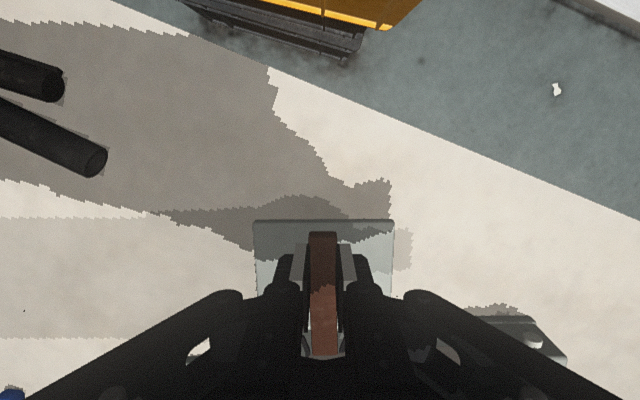

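View pics/s18A.png

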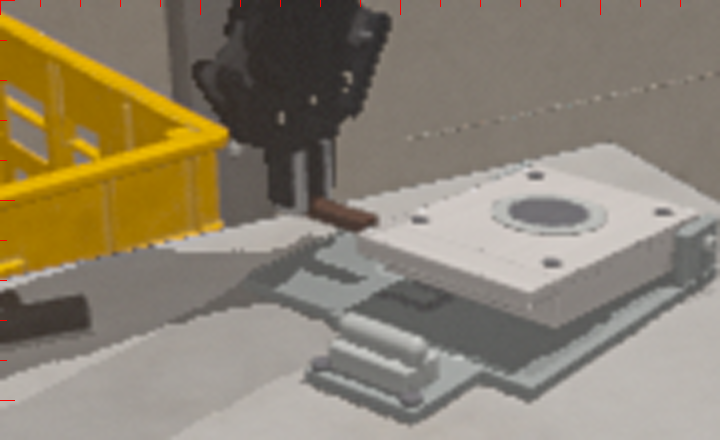

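View pics/t18A.png

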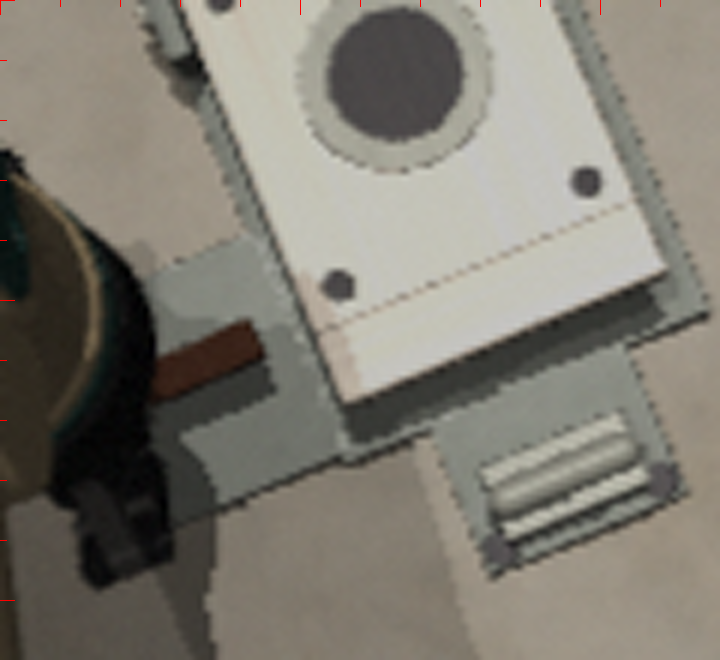

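Request:
send_rows:
  targets:
    - [[0.0006, 0.0002, -0.015], [0, 0, 0], -1]
    - [[0, 0, -0.01], [0, 0, 0], -1]
    - [[0, 0, 0], [0, 0, 0], -1]
    - [[0, 0, 0], [0, 0, 0], -1]

```text
clock: 22.7
ee_pos: [0.5485, 0.4857, 0.0117]
orientation: [0.562, 0.827, -0.001, -0.001]
ft_force: [-0.5, -0.3, -0.1]
width: 0.137
```

```bash
python3 st.py;  python3 - <<'E'
from fx import *
from plant import robot
snap("wrist","w19"); snap("side","s19")
print(tofix(robot.state()["ee_pos"]))
crop(load("s19"),"s19A",240,140,120,80,6); crop(load("w19"),"w19A",240,190,180,90,4)
E
```

```text
22.7 [0.5485 0.4857 0.0117] F [-0.47 -0.33 -0.12] T [-0.03  0.01 -0.02] w 0.137 j [-1.02  1.07  0.53  1.39 -0.63  0.86  0.08]
toolY [ 0.9301  0.3674 -0.0027] toolZ [-0.0024 -0.0014 -1.    ] yawY 21.55
[-121.7  -44.6]
```

View pics/s19A.png

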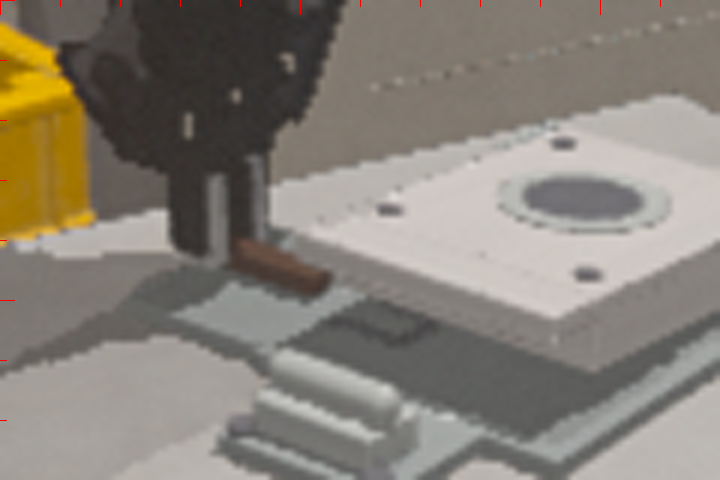

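View pics/w19A.png

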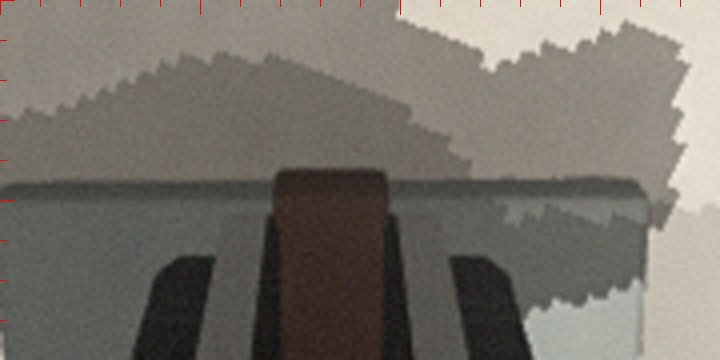

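Request:
send_rows:
  targets:
    - [[0.0016, -0.0049, 0], [0, 0, 0], -1]
    - [[0.0018, -0.0047, 0], [0, 0, 0], -1]
    - [[0.0018, -0.0046, 0], [0, 0, 0], -1]
    - [[0.0019, -0.0047, 0], [0, 0, 0], -1]
    - [[0.0018, -0.0046, 0], [0, 0, 0], -1]
    - [[0.0019, -0.0047, 0], [0, 0, 0], -1]
    - [[0, 0, 0], [0, 0, 0], -1]

```text
clock: 23.68
ee_pos: [0.5598, 0.457, 0.0121]
orientation: [0.563, 0.827, -0.001, -0.0]
ft_force: [-0.7, -0.6, -0.0]
width: 0.139
```

```bash
python3 st.py;  python3 - <<'E'
from fx import *
from plant import robot
snap("side","s20"); snap("wrist","w20")
print(tofix(robot.state()["ee_pos"]))
crop(load("s20"),"s20A",240,140,120,80,6); crop(load("w20"),"w20A",240,150,180,130,4)
E
```

```text
23.675 [0.5598 0.457  0.0121] F [-0.71 -0.58 -0.03] T [ 0.02 -0.02 -0.08] w 0.139 j [-0.99  1.05  0.52  1.43 -0.63  0.83  0.12]
toolY [ 0.9304  0.3666 -0.0022] toolZ [-0.0019 -0.0013 -1.    ] yawY 21.51
[-91.8 -45.1]
```

View pics/s20A.png

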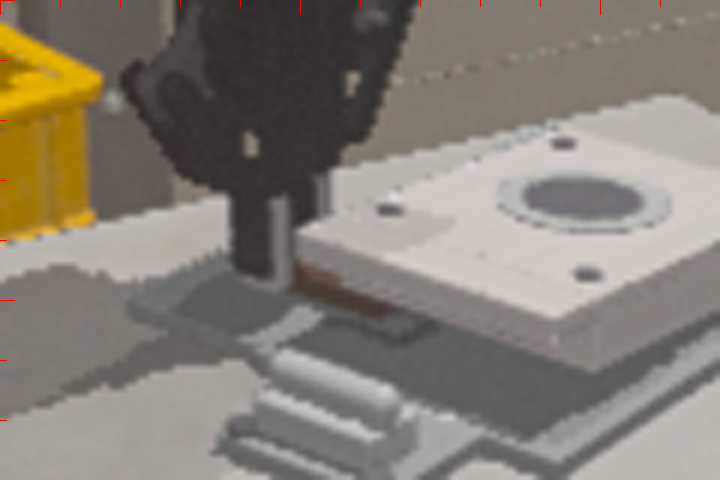

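View pics/w20A.png

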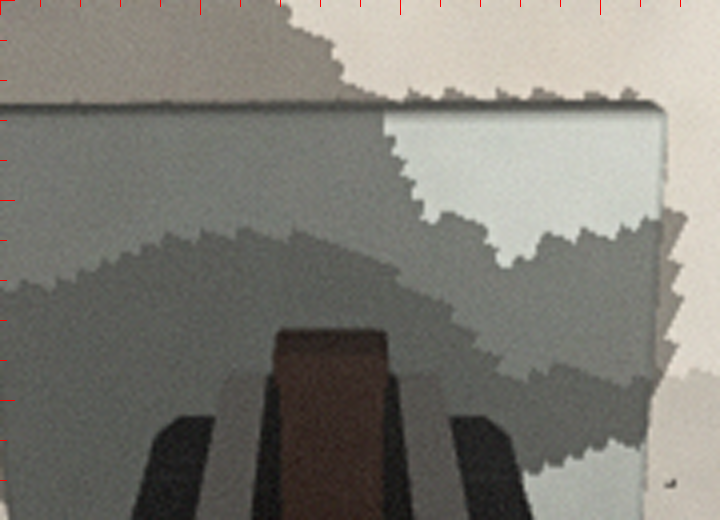

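Request:
send_rows:
  targets:
    - [[0.0011, -0.0028, 0], [0, 0, 0], -1]
    - [[0.0011, -0.0028, 0], [0, 0, 0], -1]
    - [[0.0011, -0.0028, -0.0005], [0, 0, 0], -1]
    - [[0.0011, -0.0028, -0.0005], [0, 0, 0], -1]
    - [[0, 0, 0], [0, 0, 0], -1]

```text
clock: 24.4
ee_pos: [0.564, 0.446, 0.011]
orientation: [0.563, 0.827, -0.001, -0.0]
ft_force: [0.2, -0.3, -0.2]
width: 0.135
```

```bash
python3 st.py;  python3 - <<'E'
from fx import *
from plant import robot
print(tofix(robot.state()["ee_pos"]))
E
```

```text
24.4 [0.564 0.446 0.011] F [ 0.16 -0.28 -0.19] T [-0.   -0.02 -0.01] w 0.135 j [-0.97  1.05  0.52  1.44 -0.63  0.82  0.14]
toolY [ 0.9303  0.3669 -0.0024] toolZ [-0.0021 -0.0013 -1.    ] yawY 21.52
[-79.  -45.1]
```

Request:
send_rows:
  targets:
    - [[0.0004, -0.001, 0], [0, 0, 0], -1]
    - [[0.0004, -0.001, 0], [0, 0, 0], -1]
    - [[0, 0, 0], [0, 0, 0], -1]

```text
clock: 24.78
ee_pos: [0.5646, 0.4445, 0.011]
orientation: [0.562, 0.827, -0.001, -0.001]
ft_force: [-0.5, 1.1, 0.5]
width: 0.136
```

```bash
python3 st.py;  python3 - <<'E'
from fx import *
from plant import robot
print(tofix(robot.state()["ee_pos"]))
snap("side","s21"); snap("wrist","w21")
crop(load("s21"),"s21A",240,140,120,80,6); crop(load("w21"),"w21A",240,150,180,130,4)
E
```

```text
24.775 [0.5646 0.4445 0.011 ] F [-0.5   1.12  0.53] T [0.01 0.   0.06] w 0.136 j [-0.97  1.05  0.52  1.44 -0.63  0.82  0.15]
toolY [ 0.9301  0.3674 -0.0023] toolZ [-0.0021 -0.001  -1.    ] yawY 21.56
[-77.4 -45.1]
```

View pics/s21A.png

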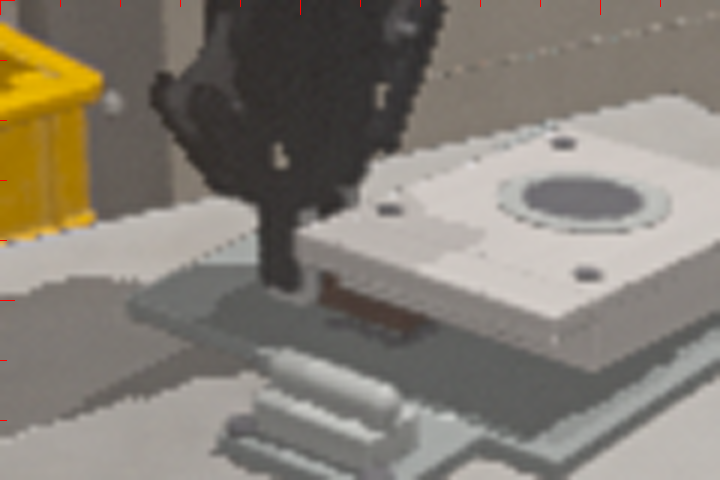

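Request:
send_rows:
  targets:
    - [[0.0003, -0.0008, 0], [0, 0, 0], -1]
    - [[0, 0, 0], [0, 0, 0], -1]

```text
clock: 25.12
ee_pos: [0.5646, 0.4443, 0.0111]
orientation: [0.562, 0.827, -0.001, -0.001]
ft_force: [-0.4, 1.8, -0.3]
width: 0.135
```

```bash
python3 st.py;  python3 - <<'E'
from fx import *
from plant import robot
print(tofix(robot.state()["ee_pos"]))
E
```

```text
25.125 [0.5646 0.4443 0.0111] F [-0.44  1.8  -0.29] T [ 0.28  0.06 -0.01] w 0.135 j [-0.97  1.05  0.52  1.44 -0.63  0.82  0.15]
toolY [ 0.9299  0.3677 -0.0023] toolZ [-2.3e-03 -3.0e-04 -1.0e+00] yawY 21.58
[-77.2 -45.1]
```

Request:
send_rows:
  targets:
    - [[0.0004, -0.001, 0], [0, 0, 0], -1]
    - [[0, 0, -0.0006], [0, 0, 0], -1]
    - [[0, 0, 0], [0, 0, 0], -1]

```text
clock: 25.5
ee_pos: [0.5648, 0.4442, 0.0106]
orientation: [0.562, 0.827, -0.0, -0.001]
ft_force: [-0.8, 4.7, 1.1]
width: 0.137
```

```bash
python3 st.py;  python3 - <<'E'
from fx import *
from plant import robot
print(tofix(robot.state()["ee_pos"]))
E
```

```text
25.5 [0.5648 0.4442 0.0106] F [-0.84  4.72  1.08] T [ 1.05  0.41 -0.02] w 0.137 j [-0.97  1.05  0.52  1.44 -0.63  0.82  0.15]
toolY [ 0.9297  0.3682 -0.002 ] toolZ [-2.5e-03  9.0e-04 -1.0e+00] yawY 21.61
[-77.1 -45. ]
```

Request:
send_rows:
  targets:
    - [[0, 0, 0], [0, 0, 0], -0.7]
    - [[0, 0, 0], [0, 0, 0], -0.4]
    - [[0, 0, 0], [0, 0, 0], -0.3]
    - [[0, 0, 0], [0, 0, 0], -0.3]
    - [[0, 0, 0.02], [0, 0, 0], -0.3]
    - [[0, 0, 0.04], [0, 0, 0], -0.3]
    - [[0, 0, 0.04], [0, 0, 0], -0.3]
    - [[-0.012, 0.03, 0.02], [0, 0, 0], -0.5]
    - [[0, 0, 0], [0, 0, 0], -0.8]
    - [[0, 0, 0], [0, 0, 0], -0.8]

```text
clock: 26.75
ee_pos: [0.5533, 0.4721, 0.1309]
orientation: [0.562, 0.827, -0.001, -0.0]
ft_force: [0.3, -1.5, -0.9]
width: 0.099
```

```bash
python3 st.py;  python3 - <<'E'
from fx import *
snap("side","s22"); snap("wrist","w22"); snap("top","t22")
crop(load("s22"),"s22A",240,140,120,80,6)
E
python3 ang2.py s22
```

```text
26.75 [0.5533 0.4721 0.1309] F [ 0.35 -1.46 -0.92] T [-0.   -0.04 -0.01] w 0.099 j [-1.04  0.92  0.6   1.37 -0.56  1.02  0.04]
toolY [ 0.93    0.3675 -0.0022] toolZ [-0.0017 -0.0016 -1.    ] yawY 21.56
s22 (np.float64(0.9685031885212253), np.float64(0.08))
```

View pics/w22.png

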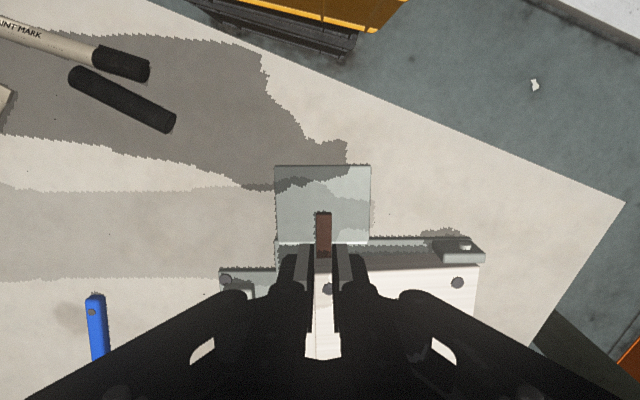

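View pics/s22A.png

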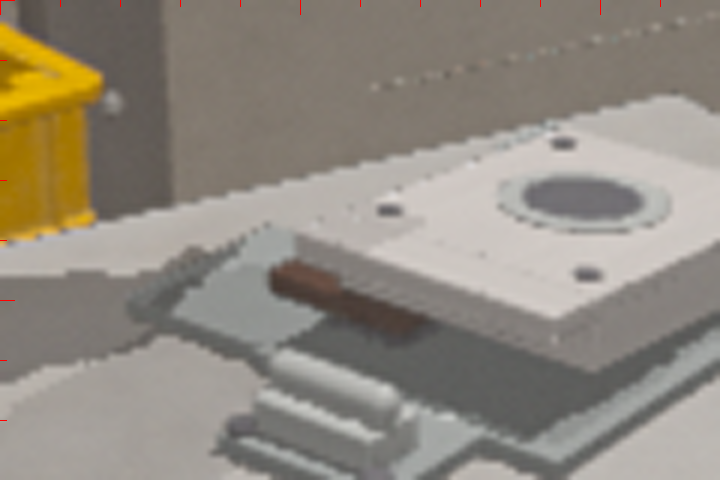

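Request:
send_rows:
  targets:
    - [[0.0064, -0.036, 0], [0, 0, 0], -1]
    - [[0.0064, -0.036, 0], [0, 0, 0], -1]
    - [[0.0064, -0.036, 0], [0, 0, 0], -1]
    - [[0, 0, -0.04], [0, 0, 0], -1]
    - [[0, 0, -0.022], [0, 0, 0], -1]
    - [[0, 0, 0], [0, 0, 0], -1]
    - [[0, 0, 0], [0, 0, 0], -1]

```text
clock: 27.78
ee_pos: [0.573, 0.3653, 0.0691]
orientation: [0.562, 0.827, -0.001, -0.0]
ft_force: [0.6, 0.1, 0.9]
width: -0.0
```

```bash
python3 st.py;  python3 - <<'E'
from fx import *
from plant import robot
print(tofix(robot.state()["ee_pos"]))
snap("side","s23")
crop(load("s23"),"s23A",240,110,120,100,6)
E
```

```text
27.775 [0.573  0.3653 0.0691] F [0.63 0.13 0.89] T [ 0.02 -0.03 -0.01] w -0.0 j [-0.9   0.93  0.54  1.56 -0.6   0.83  0.25]
toolY [ 0.9297  0.3682 -0.0011] toolZ [-9.e-04 -7.e-04 -1.e+00] yawY 21.61
[ -0.7 -66.4]
```

View pics/s23A.png

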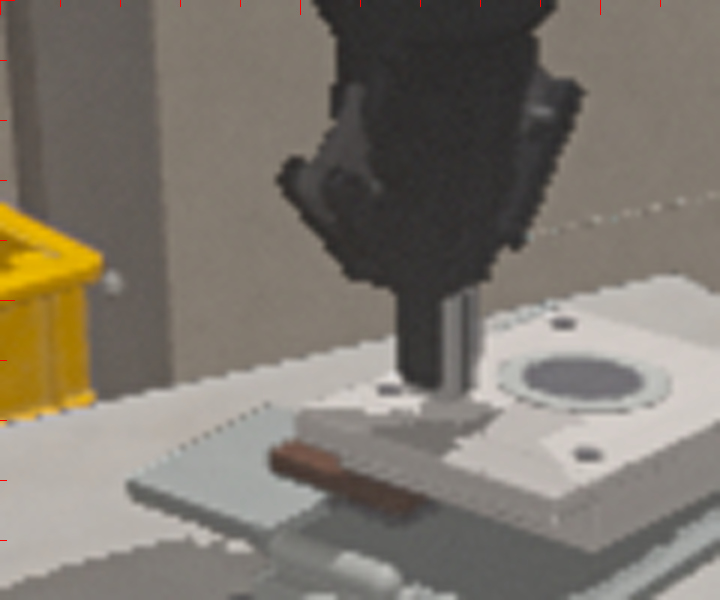

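Request:
send_rows:
  targets:
    - [[0, 0, -0.008], [0, 0, 0], -1]
    - [[0, 0, -0.005], [0, 0, 0], -1]
    - [[0, 0, -0.003], [0, 0, 0], -1]
    - [[0, 0, -0.002], [0, 0, 0], -1]
    - [[0, 0, 0], [0, 0, 0], -1]
    - [[0, 0, 0], [0, 0, 0], -1]

```text
clock: 28.58
ee_pos: [0.5727, 0.3648, 0.0504]
orientation: [0.562, 0.827, -0.001, -0.0]
ft_force: [0.0, 0.5, 0.6]
width: -0.001
```

```bash
python3 st.py;  python3 - <<'E'
from h import *
snap("side","s24")
E
python3 ang2.py s24
```

```text
28.575 [0.5727 0.3648 0.0504] F [0.05 0.49 0.55] T [-0.04  0.   -0.01] w -0.001 j [-0.89  0.95  0.53  1.56 -0.61  0.8   0.26]
toolY [ 0.93    0.3674 -0.0018] toolZ [-1.6e-03 -9.0e-04 -1.0e+00] yawY 21.56
s24 (np.float64(0.37534524048712026), np.float64(0.068))
```

Request:
send_rows:
  targets:
    - [[0, 0, -0.001], [0, 0, 0], -1]
    - [[0, 0, -0.001], [0, 0, 0], -1]
    - [[0, 0, -0.001], [0, 0, 0], -1]
    - [[0, 0, 0], [0, 0, 0], -1]

```text
clock: 29.12
ee_pos: [0.5723, 0.3647, 0.0474]
orientation: [0.562, 0.827, -0.001, -0.001]
ft_force: [-1.7, 0.6, 3.1]
width: -0.007
```

```bash
python3 st.py
```

```text
29.125 [0.5723 0.3647 0.0474] F [-1.7   0.57  3.09] T [-0.14  0.24  0.01] w -0.007 j [-0.89  0.95  0.52  1.57 -0.61  0.79  0.27]
toolY [ 0.93    0.3675 -0.0026] toolZ [-0.0024 -0.0011 -1.    ] yawY 21.56
```

Pressing at about 3 N and it is moving. Continue in 1 mm steps, watching for the force rise.

Request:
send_rows:
  targets:
    - [[0, 0, -0.001], [0, 0, 0], -1]
    - [[0, 0, -0.001], [0, 0, 0], -1]
    - [[0, 0, 0], [0, 0, 0], -1]

```text
clock: 29.5
ee_pos: [0.5723, 0.3646, 0.0464]
orientation: [0.562, 0.827, -0.001, -0.001]
ft_force: [-3.1, -1.7, 9.2]
width: -0.001
```

```bash
python3 st.py
```

```text
29.5 [0.5723 0.3646 0.0464] F [-3.1  -1.73  9.2 ] T [-0.37  0.8   0.01] w -0.001 j [-0.89  0.96  0.52  1.57 -0.61  0.79  0.27]
toolY [ 0.93    0.3675 -0.0029] toolZ [-2.8e-03 -8.0e-04 -1.0e+00] yawY 21.56
```

Request:
send_rows:
  targets:
    - [[0, 0, -0.0006], [0, 0, 0], -1]
    - [[0, 0, 0], [0, 0, 0], -1]

```text
clock: 29.75
ee_pos: [0.5723, 0.3646, 0.0463]
orientation: [0.562, 0.827, -0.001, -0.001]
ft_force: [-4.8, -3.1, 12.7]
width: -0.001
```

```bash
python3 st.py
```

```text
29.75 [0.5723 0.3646 0.0463] F [-4.78 -3.06 12.65] T [-0.5   1.07 -0.02] w -0.001 j [-0.89  0.96  0.52  1.57 -0.61  0.79  0.27]
toolY [ 0.93    0.3675 -0.0028] toolZ [-2.8e-03 -5.0e-04 -1.0e+00] yawY 21.56
```

Hard stop at z = 46.3 mm: seated on the strip. Lift off and check.

Request:
send_rows:
  targets:
    - [[0, 0, 0.005], [0, 0, 0], -1]
    - [[0, 0, 0.03], [0, 0, 0], -1]
    - [[0, 0, 0.05], [0, 0, 0], -1]
    - [[-0.02, 0.05, 0.04], [0, 0, 0], -1]
    - [[-0.02, 0.05, 0.01], [0, 0, 0], -1]
    - [[-0.02, 0.05, 0], [0, 0, 0], -1]
    - [[0, 0, 0], [0, 0, 0], -1]
    - [[0, 0, 0], [0, 0, 0], -1]

```text
clock: 30.75
ee_pos: [0.514, 0.5108, 0.1765]
orientation: [0.562, 0.827, -0.001, -0.0]
ft_force: [-0.0, -2.0, -0.3]
width: -0.003
```

```bash
python3 st.py;  python3 - <<'E'
from h import *
snap("side","s25"); snap("top","t25"); snap("wrist","w25")
crop(load("s25"),"s25A",240,140,120,80,6)
E
python3 ang2.py s25
```

```text
30.75 [0.514  0.5108 0.1765] F [-0.02 -2.03 -0.28] T [-0.05 -0.01 -0.05] w -0.003 j [-1.13  0.88  0.63  1.34 -0.53  1.1  -0.05]
toolY [ 0.9299  0.3677 -0.0025] toolZ [-0.0017 -0.0024 -1.    ] yawY 21.57
s25 (np.float64(0.9790292501805612), np.float64(0.044))
```

View pics/s25A.png

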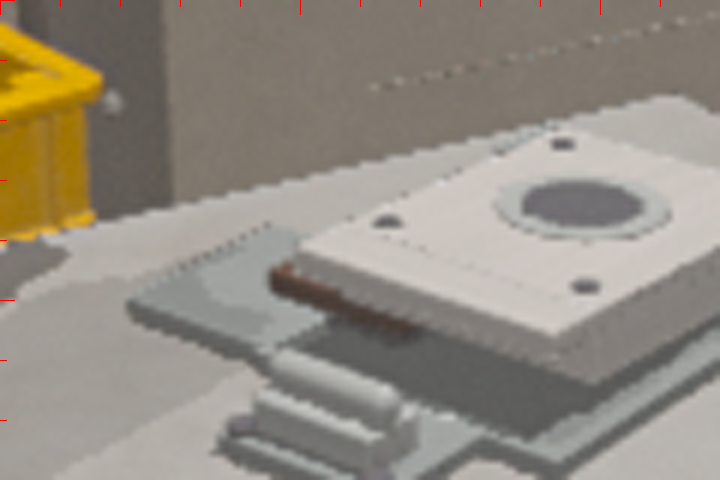

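View pics/t25.png

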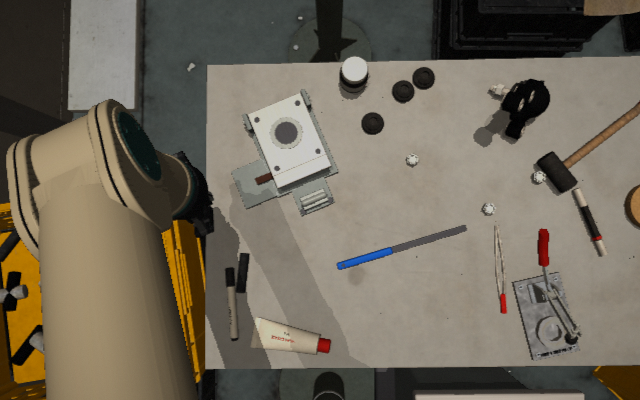

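View pics/w25.png

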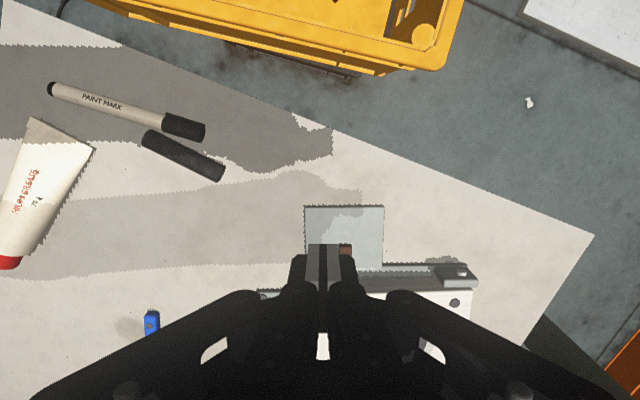

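```bash
python3 - <<'E'
from fx import *
c=load("t25"); crop(c,"t25A",220,130,90,90,7)
a=load("top0")["img"].astype(float);b=c["img"].astype(float)
for n,u,v in [("nut",412,160),("nut2",488,209),("boot",372,123),("boot2",403,91),("boot3",423,77),("sleeve",243,272)]:
    A=a[v-22:v+23,u-22:u+23].mean(2);B=b[v-22:v+23,u-22:u+23].mean(2)
    print(n,cv2.phaseCorrelate(A,B,cv2.createHanningWindow((45,45),cv2.CV_64F)))
E
```

```text
nut ((0.512591524794594, 0.439676547175921), 1.0004147803498882)
nut2 ((0.5147333040021671, 0.48665367508513313), 0.9992918830995164)
boot ((0.4917635306435031, 0.4643773097282491), 0.9952840603222908)
boot2 ((0.5350065311436012, 0.5447494905535031), 0.9979355109654071)
boot3 ((0.4555377296010725, 0.5323484486526233), 1.0028395050967949)
sleeve ((0.49331464815661974, 0.5565609834916394), 0.8139295231328806)
```

View pics/t25A.png

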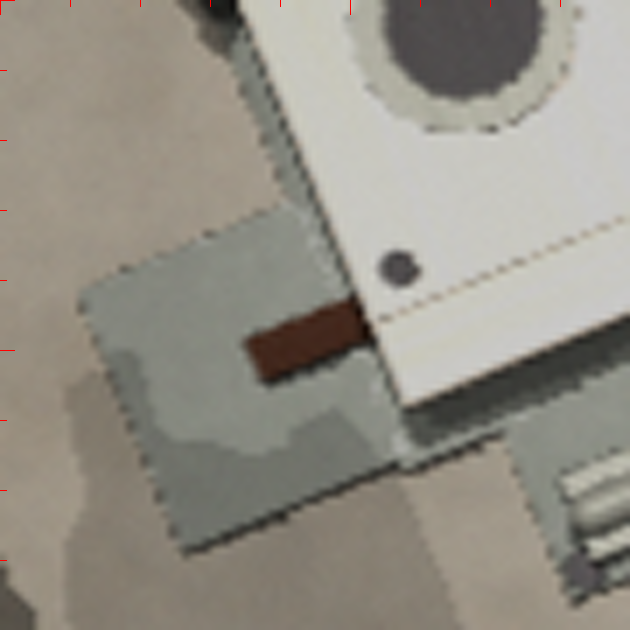

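```bash
python3 - <<'E'
from plant import robot
print(robot.finish_job())
E
```

```text
the job is handed in; nothing more can be done
None
```

The job is done and handed in at about 31 s of robot time. Every step was carried out in the order asked, and no check failed.

- **Plate raised:** I levered the nest plate up over the fulcrum to about 0.08 rad. The handle needed only about 4 N, and the plate stayed where it was left.
- **Bar laid down:** The pry bar lies flat on the bench, close to where it started.
- **Strip in place:** I pushed the strip into the pocket until it met the end, with the push reaching 4–5 N. I let go of it before pressing. The last top picture puts its rear end about 34–36 mm outside the plate edge, where 36 mm is expected.
- **Plate pressed down:** It moved at about 3 N, then came to a firm stop at 9–13 N. The last side picture gives an angle of about 0.044, against about 0.042 expected on the strip.
- **Bystanders:** The castle nut, rubber boot and rubber sleeve show no movement between the first and last top pictures.
- **Disagreement between cameras:** The top and side cameras placed the fixture 4–8 mm differently from the wrist camera. I worked from the wrist camera, and the contacts came where it predicted.

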